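Lay out the changeover kit on the kit board

TASK

Lay out the crimping changeover kit from the tool mat on the black kit board: the bearing flat in the middle of the blue pad with the brass guide bush standing centred on top of it, the steel crimp die on the yellow pad with the black star knob directly behind it, head up in the white ring (the orange stripe marks the board's front edge), and the blue-capped vial on the green pad. Set each thing down upright and centred in its place, keep the vial upright all the way, and leave the beaker and the hex key as they are.

Things in the scene. Friction and masses are not known exactly. Their poses are not given: they have to be found in the camera images.
- bearing_center (a point): flat grey ball bearing ring, 40 mm across, 12 mm high; lies flat. The point is its centre, half-way up, 6 mm above its underside; z is its axis. At the start it stands on the dark tool mat, whose top is 2.5 mm above the table top (z = 0).
- guide_bush_center (a point): brass-yellow turned bush, 30 mm across at the foot flange, narrower at the top, 27 mm high; stands upright on its flange. The point is its centre, half-way up, 13.5 mm above its underside; z is its axis. At the start it stands on the dark tool mat, whose top is 2.5 mm above the table top (z = 0).
- crimp_die_center (a point): bare light-grey turned steel die, 44 mm across at the foot, narrower at the top, 34 mm high; stands upright. The point is its centre, half-way up, 17 mm above its underside; z is its axis. At the start it stands on the dark tool mat, whose top is 2.5 mm above the table top (z = 0).
- star_knob_center (a point): black star knob, 34 mm across at the head (upper half), 27 mm high; stands on its narrow stem, head up; grip the head. The point is its centre, half-way up, 13.5 mm above its underside; z is its axis. At the start it stands on the dark tool mat, whose top is 2.5 mm above the table top (z = 0).
- vial_center (a point): white glass vial with a blue cap, 30 mm across, 75 mm high; stands upright. The point is its centre, half-way up, 37.5 mm above its underside; z is its axis. At the start it stands on the dark tool mat, whose top is 2.5 mm above the table top (z = 0).
- pad_blue: round blue pad, 58 mm across, 3 mm thick, fixed on the black board (its top 6 mm over the table top). Origin: centre of the pad's underside. x points to the board's back, away from the orange stripe, y left, z up. Pads are 75 mm apart in one row, colours in any order. Directly behind each pad, 72 mm along x from its centre, a white ring (inner 48 mm) is printed flat on the board.
- pad_yellow: round yellow pad, 58 mm across, 3 mm thick, fixed on the black board (its top 6 mm over the table top). Origin: centre of the pad's underside. x points to the board's back, away from the orange stripe, y left, z up. Pads are 75 mm apart in one row, colours in any order. Directly behind each pad, 72 mm along x from its centre, a white ring (inner 48 mm) is printed flat on the board.
- pad_green: round green pad, 58 mm across, 3 mm thick, fixed on the black board (its top 6 mm over the table top). Origin: centre of the pad's underside. x points to the board's back, away from the orange stripe, y left, z up. Pads are 75 mm apart in one row, colours in any order. Directly behind each pad, 72 mm along x from its centre, a white ring (inner 48 mm) is printed flat on the board.
- beaker: clear glass beaker, 68 mm across, 87 mm high, standing loose on the table to the left of the board; a bystander. Origin: centre of its underside.
- hex_key_5: loose steel hex key, 92 mm long, 41 mm wide, 5 mm thick, lying on the tool mat beyond the parts (two spanners and tweezers lie there too); a bystander. Origin: at its middle, on its underside.
Mind the look-alikes: they are no part of the job. Leave any pink look-alike of the part that bears crimp_die_center alone.

How it is judged:
At the end, for the whole second after the job is handed in: Bearing flat on blue pad, die on yellow, vial on green, each within 12 mm of centre; bush on the bearing within 10 mm; knob head up on the board within 12 mm each way of the ring behind the yellow pad. Heights within 4 mm, axes within 0.12 rad of vertical, at rest (horizontal distance between bearing_center and pad_blue below 0.012 m and z of bearing_center in the frame of pad_blue between 0.005 and 0.013 m and angle between each of bearing_center, crimp_die_center, vial_center, guide_bush_center, star_knob_center's own z axis and vertical below 0.12 rad and horizontal distance between crimp_die_center and pad_yellow below 0.012 m and z of crimp_die_center in the frame of pad_yellow between 0.016 and 0.024 m and horizontal distance between vial_center and pad_green below 0.012 m and z of vial_center in the frame of pad_green between 0.0365 and 0.0445 m and horizontal distance between guide_bush_center and bearing_center below 0.01 m and z of guide_bush_center in the frame of pad_blue between 0.0245 and 0.0325 m and x of star_knob_center in the frame of pad_yellow between 0.06 and 0.084 m and y of star_knob_center in the frame of pad_yellow between -0.012 and 0.012 m and z of star_knob_center in the frame of pad_yellow between 0.0095 and 0.0175 m and linear speed of each of bearing, guide_bush, crimp_die, star_knob, vial below 0.01 m/s); the robot touches nothing.
It fails at once if the vial is tipped (angle between vial_center's own z axis and vertical above 0.6 rad).
It fails at once if the beaker is moved more than 20 mm or tipped (distance of beaker from where it was at the start of the episode above 0.02 m or angle between beaker's own z axis and vertical above 0.3 rad).
It fails at once if the hex key is moved more than 20 mm (distance of hex_key_5 from where it was at the start of the episode above 0.02 m).
It also fails if it takes over 144 s, if anything falls off the work surface, if the arm or the gripper's body presses on something with over 40 N, if the wrist force passes 120 N, or if a joint passes its speed limit or range.

ROBOT

A 6-joint arm with a two-finger parallel gripper is mounted at the origin on a cart in front of the work surface, level with it; the furniture and walls round the work are solid. World frame = base frame: x ahead of the robot, y to its left, z up, the work surface at z = 0. Lengths are in m, angles in rad, forces in N, time in s.
With the tool pointing down it reaches from about 0.35 to 0.85 m from the base axis. Payload 8.1 kg.
Tool frame: the origin (TCP) lies midway between the tips of the shut fingers; the grasp point (between the pads) lies 19 mm behind it (robot.tcp_to_grasp is the distance from the TCP to the grasp point, in m); z points along the fingers, y is the direction in which the jaws open and shut (so a half turn about z gives the same grasp; the last joint's range is limited). The gripper opens to 93 mm and grips with 3 to 60 N. Pads are 15 mm wide; open, the fingers measure 128 mm over their backs; the gripper's body (75 mm by 188 mm) begins 65 mm behind the grasp point.
Start: joints at [-0.085, 0.13, 1.488, -0, 1.523, -0.085], TCP at [0.6, 0, 0.219] pointing down, gripper open.
Joint ranges: [-2.96, 2.96], [-0.89, 2.26], [0.02, 2.5], [-1.34, 4.48], [0, 2.73], [-2.66, 2.66]. Speed limits (rad/s): [2.39, 2.39, 2.79, 3.14, 3.14, 3.14].

INTERFACE

Orientations are given as a rotation vector (axis times angle).
In Python, from plant import robot gives the robot as it stands.
- The arm moves only by the tool send_rows, never from a script. Its argument "series" is a list of rows, each an object of numbers: "wx", "wy", "wz": the turn, a rotation vector about the world's x, y, z in rad; "dx", "dy", "dz": the shift along the world's x, y, z in cm; "fingers": the closure in counts, from 0 (fully open) to 255 (shut). In form: [{"wx": .., "wy": .., "wz": .., "dx": .., "dy": .., "dz": .., "fingers": ..}, ...]. A call has 1 to 20 rows; each row shifts and turns the pose as measured when the row begins; what a row does not reach is not made up. A row lasts 1/12 s, in which the tool goes at most 41.7 mm and 7.16 degrees, less where a joint would pass 70% of its speed; a pose out of reach is approached as far as the arm can. A call is refused whole if a number of a shift passes 4.17 or a number of a turn 0.125, either way. A call with a gripper value outside its range is refused whole. The fingers move at their own pace and stop on an object; "newtons" is the grip in N (left out, the last holds). Time passes only in rows, so rows that do not move let the fingers close. It gives the time, the measured TCP pose, the force and the opening at its end, in the units of the state.
- robot.read_state(): the state, without advancing time (a new reading comes with each control period).
- robot.read_camera(name): name is "scene" or "side" or "wrist"; returns the picture (420x560x3 uint8, red, green, blue); there is no depth.
- robot.camera_info(name): a dict with "intrinsics" (3x3 intrinsics, pixels), "extrinsics" (4x4, takes a point from world to camera coordinates); the wrist camera has in their place "tool_from_camera" (4x4, takes a point from camera to tool coordinates, whose origin is the TCP and whose axes are the flange's). Camera axes: x right, y up, looking along -z (the intrinsics and any distortion apply to the point x, -y, -z); pixel columns grow to the right and rows downward; lengths in m; the calibration is good to about 2 mm. A picture is of the moment at which its call begins: read the wrist's pose just before it. camera_info takes no time and is no camera call.
- robot.close_job(): hands the job in, once; it reports no verdict.
The state is a dict: "t": time; "q": joint angles; "dq": joint speeds; "joint_torque": joint torques, N m; "tool_pos": TCP position; "orientation": TCP orientation; "force": force on the tool from outside, world axes, zero at the start; "wrist_torque": the same for the moment, N m; "opening": finger opening in m.
Only numpy, scipy, OpenCV 4.12 (cv2) and the standard library are available. Lean on these libraries where they do the work, as an engineer would, in place of code of your own. Each camera call takes 0.05 s, during which the arm holds its last target.

## Working session

There is one attempt and no reset: what is moved stays moved. The work goes in short steps, Python scripts to look and compute and a tool call to move; the robot and the scene stay as the last step left them, time stands still between calls to the robot, and variables do not carry over. Pictures are saved under pics/ and viewed, and the job is handed in when it is done.

Besides the shell and the picture viewer there is one more tool, called after ">>>" as name([rows], argument=value, ...), one row to a line, values as JSON. send_rows: Moves the arm, as the interface text tells. Its arguments: {"type":"object","properties":{"series":{"type":"array","items":{"type":"object","properties":{"wx":{"type":"number"},"wy":{"type":"number"},"wz":{"type":"number"},"dx":{"type":"number"},"dy":{"type":"number"},"dz":{"type":"number"},"fingers":{"type":"number"}}}},"newtons":{"type":"number"}},"required":["series"]}

```bash
mkdir -p pics; ls; python3 - <<'E'
from plant import robot
import cv2
s=robot.read_state();print({k:s[k] for k in s})
print(robot.tcp_to_grasp)
for n in ["scene","side","wrist"]:
    im=robot.read_camera(n);cv2.imwrite(f"pics/{n}0.png",im[:,:,::-1]);print(n,robot.camera_info(n))
E
```

```text
pics
{'t': 0.0, 'q': array([-8.53936855e-02,  1.31162308e-01,  1.48924166e+00, -2.99756503e-05,
        1.52302194e+00, -8.54084932e-02]), 'dq': array([ 4.05429189e-04, -7.59375059e-05,  7.61649679e-04,  8.07729581e-04,
        4.23986448e-04,  1.83910929e-04]), 'joint_torque': array([-1.61290725e-03, -5.59853125e+01, -4.91755986e+01,  7.67333270e-02,
        3.59135563e-02, -2.97389461e-04]), 'tool_pos': array([5.99435589e-01, 6.31026494e-05, 2.17607439e-01]), 'orientation': array([-2.22044517e+00, -2.22048129e+00,  1.89026853e-03]), 'force': array([-0.18215693,  0.22025288, -0.0370155 ]), 'wrist_torque': array([-0.05651155, -0.03408202,  0.01373004]), 'opening': 0.09316002938943106}
0.0188
scene {'intrinsics': array([[484.20779863,   0.        , 283.91950605],
       [  0.        , 484.20779863, 206.81789521],
       [  0.        ,   0.        ,   1.        ]]), 'extrinsics': array([[-0.79788447,  0.6026188 ,  0.01519726,  0.50047069],
       [-0.49161281, -0.66508529,  0.56211956,  0.34603056],
       [ 0.34885128,  0.4410353 ,  0.82691635, -1.62223263],
       [ 0.        ,  0.  
[... 309 characters left out ...]
0.43032845,  0.89125374, -0.17308329],
       [-0.28724457, -0.84370133,  0.453496  , -0.72199105],
       [ 0.        ,  0.        ,  0.        ,  1.        ]])}
wrist {'intrinsics': array([[294.8236113 ,   0.        , 277.03618468],
       [  0.        , 294.8236113 , 207.70199381],
       [  0.        ,   0.        ,   1.        ]]), 'tool_from_camera': array([[-2.58835200e-04,  9.61242348e-01,  2.75704701e-01,
         7.53942566e-02],
       [ 9.99999960e-01,  2.81000925e-04, -4.08944732e-05,
         3.01655880e-05],
       [-1.16782775e-04,  2.75704679e-01, -9.61242382e-01,
        -1.65628395e-01],
       [ 0.00000000e+00,  0.00000000e+00,  0.00000000e+00,
         1.00000000e+00]])}
```

View pics/scene0.png

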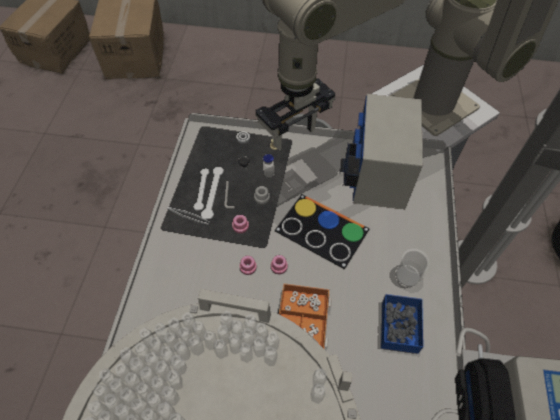

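View pics/side0.png

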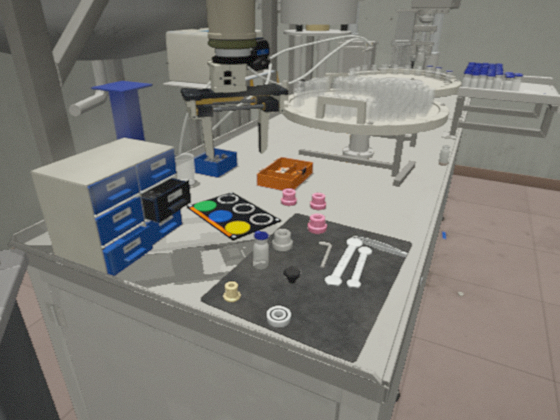

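View pics/wrist0.png

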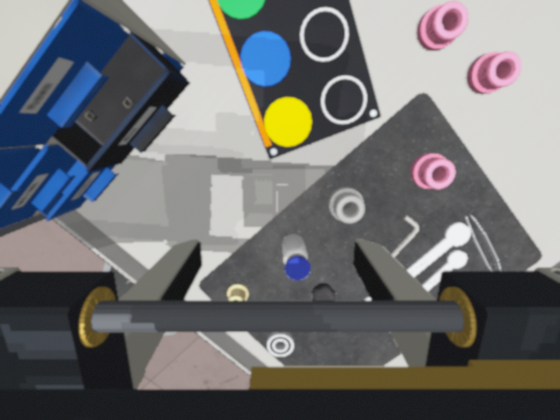

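```bash
cat > h.py <<'E'
from plant import robot
import numpy as np, cv2
from scipy.spatial.transform import Rotation as R
def cam(n,st=None):
    i=robot.camera_info(n);K=i["intrinsics"]
    if n=="wrist":
        T=np.eye(4);T[:3,:3]=R.from_rotvec(st["orientation"]).as_matrix();T[:3,3]=st["tool_pos"]
        W=T@i["tool_from_camera"]
    else: W=np.linalg.inv(i["extrinsics"])
    return K,W
def px2w(n,u,v,z,st=None):
    K,W=cam(n,st);d=np.linalg.inv(K)@np.array([u,v,1.]);d=W[:3,:3]@(d*[1,-1,-1])
    o=W[:3,3];return o+d*(z-o[2])/d[2]
def w2px(n,p,st=None):
    K,W=cam(n,st);c=(np.linalg.inv(W)@np.append(p,1))[:3]*[1,-1,-1];q=K@c;return q[:2]/q[2]
def shot(n,f=None):
    s=robot.read_state();im=robot.read_camera(n)
    if f: cv2.imwrite(f"pics/{f}.png",im[:,:,::-1])
    return s,im
E
python3 - <<'E'
import cv2
for n,(x0,y0,x1,y1) in {"scene0":(150,110,430,300),"side0":(170,160,430,350),"wrist0":(190,0,560,400)}.items():
    im=cv2.imread(f"pics/{n}.png")[y0:y1,x0:x1]
    k=min(800/im.shape[1],600/im.shape[0]);cv2.imwrite(f"pics/{n}c.png",cv2.resize(im,None,fx=k,fy=k,interpolation=2));print(n,k)
E
python3 - <<'E'
import sys;sys.path.insert(0,'.')
from h import *
s=robot.read_state()
# blobs/points by eye in wrist
for nm,u,v,z in [("blue",266,57,.006),("yellow",288,121,.006),("green",241,-8,.006),("dietop",351,208,.0365),("vialtop",297,268,.0775),("bush",238,293,.0295),("knob",323,292,.0295),("bearing",280,345,.0145),("pinkmat",434,170,.0365)]:
    print(nm,px2w("wrist",u,v,z,s).round(4))
for nm,u,v,z in [("blue",329,219,.006),("yellow",306,208,.006),("green",352,232,.006),("dietop",262,190,.0365),("vialtop",268,158,.0775),("bush",275,141,.0295),("knob",244,160,.0295),("bearing",243,138,.0145),("pinkmat",240,220,.0365),("beakertop",415,258,.087)]:
    print("scene",nm,px2w("scene",u,v,z).round(4))
for nm,u,v,z in [("blue",221,216,.006),("yellow",237,228,.006),("green",203,206,.006),("dietop",283,235,.0365),("vialtop",261,237,.0775),("bush",232,287,.0295),("knob",292,272,.0295),("bearing",279,315,.0145)]:
    print("side",nm,px2w("side",u,v,z).round(4))
E
```

```text
scene0 2.857142857142857
side0 3.076923076923077
wrist0 1.5
blue [0.5865 0.1493 0.006 ]
yellow [0.6128 0.078  0.006 ]
green [0.5597 0.2143 0.006 ]
dietop [ 0.6899 -0.0244  0.0365]
vialtop [ 0.6223 -0.0842  0.0775]
bush [ 0.5461 -0.1469  0.0295]
knob [ 0.6618 -0.1453  0.0295]
bearing [ 0.6037 -0.2449  0.0145]
pinkmat [0.7846 0.0222 0.0365]
scene blue [0.5809 0.147  0.006 ]
scene yellow [0.6094 0.0799 0.006 ]
scene green [0.5575 0.2171 0.006 ]
scene dietop [ 0.6852 -0.0267  0.0365]
scene vialtop [ 0.6226 -0.0833  0.0775]
scene bush [ 0.5426 -0.158   0.0295]
scene knob [ 0.6612 -0.152   0.0295]
scene bearing [ 0.6073 -0.2376  0.0145]
scene pinkmat [0.7914 0.0197 0.0365]
scene beakertop [0.5236 0.3964 0.087 ]
side blue [0.5894 0.1501 0.006 ]
side yellow [0.6129 0.0779 0.006 ]
side green [0.556  0.2206 0.006 ]
side dietop [ 0.6884 -0.0358  0.0365]
side vialtop [ 0.621  -0.0941  0.0775]
side bush [ 0.5432 -0.1676  0.0295]
side knob [ 0.662  -0.1594  0.0295]
side bearing [ 0.6049 -0.2477  0.0145]
```

View pics/scene0c.png

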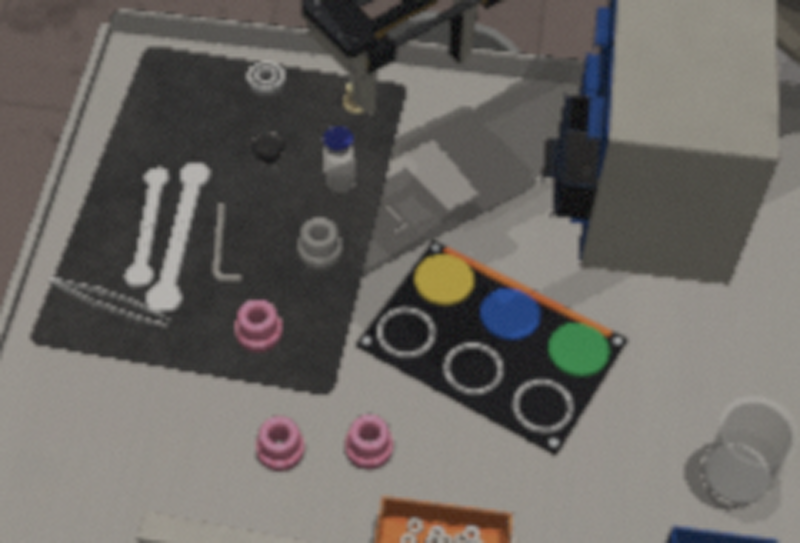

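View pics/side0c.png

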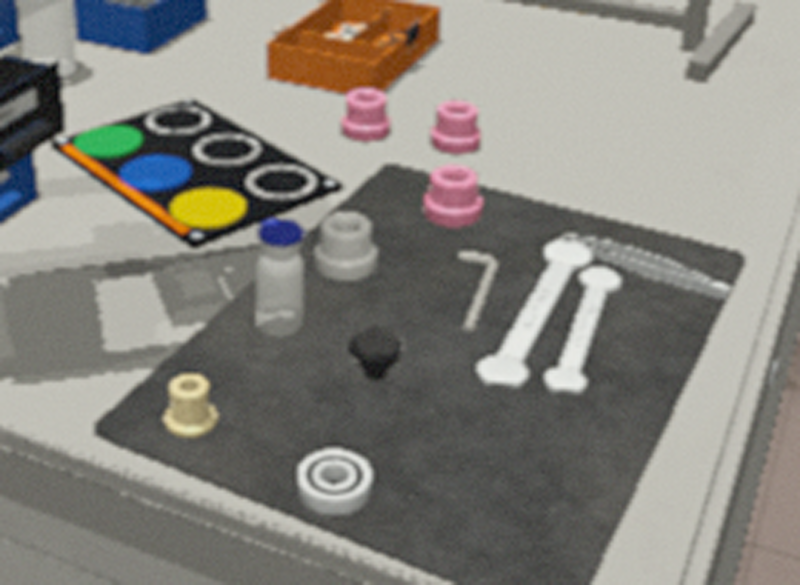

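View pics/wrist0c.png

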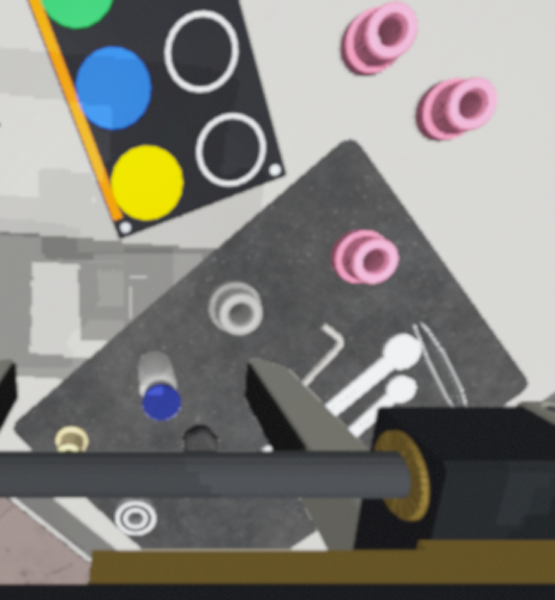

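```bash
python3 - <<'E'
from h import *
b=px2w("scene",354,203,0);print("scene corner base",b.round(3))
for h in (.1,.15,.2,.25,.3): print(h,w2px("scene",b+[0,0,h]).round(0))
c=px2w("scene",405,208,0);print(c.round(3))
# side: bottom corners
for u,v in [(45,238),(107,268),(175,222)]: print("side",px2w("side",u,v,0).round(3))
for u,v in [(40,176),(90,193),(175,147)]:
    for h in(.15,.2,.25): print("top",h,px2w("side",u,v,h).round(3))
# handle/black box visible in wrist image
s=robot.read_state()
for u,v in [(188,80),(118,190),(145,150)]:
    for h in (.05,.1,.15): print(h,px2w("wrist",u,v,h,s).round(3))
E
python3 - <<'E'
import cv2
im=cv2.imread("pics/side0.png")[120:290,20:290];cv2.imwrite("pics/cab.png",cv2.resize(im,None,fx=2.9,fy=2.9,interpolation=2))
im=cv2.imread("pics/scene0.png")[80:300,320:460];cv2.imwrite("pics/cab2.png",cv2.resize(im,None,fx=2.7,fy=2.7,interpolation=2))
E
```

```text
scene corner base [0.485 0.145 0.   ]
0.1 [359. 182.]
0.15 [362. 170.]
0.2 [365. 158.]
0.25 [368. 145.]
0.3 [371. 131.]
[0.379 0.245 0.   ]
side [ 0.183  0.183 -0.   ]
side [ 0.322  0.012 -0.   ]
side [0.476 0.166 0.   ]
top 0.15 [0.207 0.187 0.15 ]
top 0.2 [0.24  0.048 0.2  ]
top 0.25 [ 0.273 -0.092  0.25 ]
top 0.15 [0.315 0.058 0.15 ]
top 0.2 [ 0.332 -0.062  0.2  ]
top 0.25 [ 0.349 -0.182  0.25 ]
top 0.15 [0.507 0.297 0.15 ]
top 0.2 [0.495 0.141 0.2  ]
top 0.25 [ 0.483 -0.014  0.25 ]
0.05 [0.506 0.119 0.05 ]
0.1 [0.52  0.112 0.1  ]
0.15 [0.534 0.106 0.15 ]
0.05 [0.415 0.001 0.05 ]
0.1 [0.443 0.012 0.1  ]
0.15 [0.471 0.023 0.15 ]
0.05 [0.452 0.047 0.05 ]
0.1 [0.474 0.051 0.1  ]
0.15 [0.496 0.055 0.15 ]
```

View pics/cab.png

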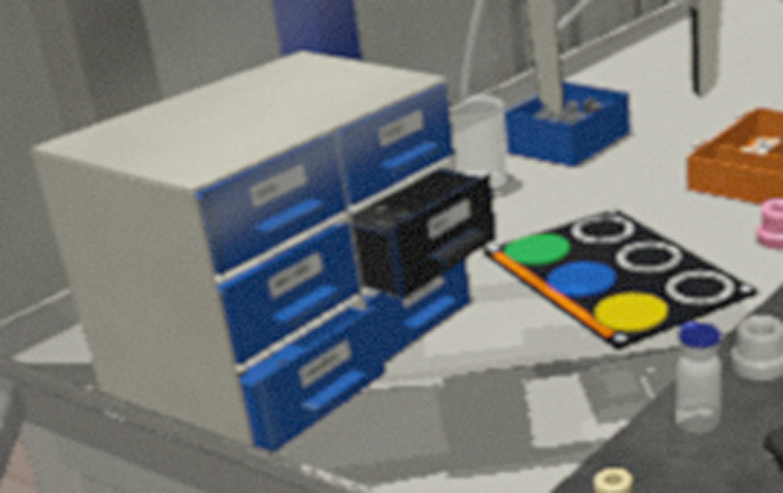

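View pics/cab2.png

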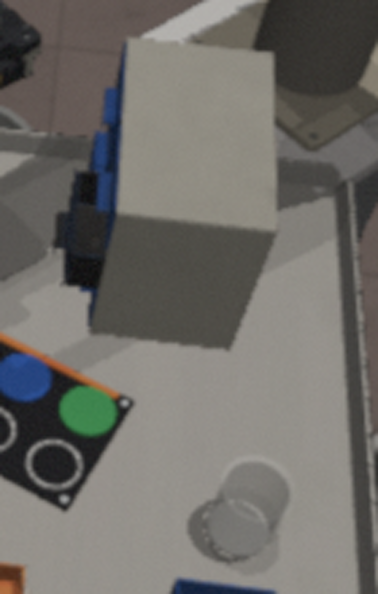

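Candidates in the wrist image: die is grey at (351,208), and the pink look-alikes at (434,170), (443,25) and (495,72) are to be left alone. Vial (297,268), knob (323,292), bush (238,293) and bearing (280,345) are each unique. The crop confirms the grey one is the die. The open black drawer beside the board calls for jaws along the pad row, so I turn the tool by -68° with its camera side away from the cabinet.

>>> send_rows([
  {"wz":-0.12,"dy":-1.5,"dz":0.5,"fingers":0},
  {"wz":-0.12,"dy":-1.5,"dz":0.5},
  {"wz":-0.12,"dy":-1.5,"dz":0.5},
  {"wz":-0.12,"dy":-1.5,"dz":0.5},
  {"wz":-0.12,"dy":-1.5,"dz":0.5},
  {"wz":-0.12,"dy":-1.5,"dz":0.5},
  {"wz":-0.12,"dy":-1.5,"dz":0.5},
  {"wz":-0.12,"dy":-1.5},
  {"wz":-0.12,"dy":-1},
  {"wz":-0.1},
  {"wz":0},
  {"wz":0},
])

```text
schema error: expected keys wx, wy, wz, dx, dy, dz, fingers
```

```bash
python3 - <<'E'
from h import *
s,im=shot("wrist","w1");print(s["t"],s["tool_pos"],R.from_rotvec(s["orientation"]).as_matrix().round(4))
E
```

```text
0.15 [5.99545519e-01 4.32219072e-05 2.17804663e-01] [[ 0.0e+00  1.0e+00 -1.5e-03]
 [ 1.0e+00 -0.0e+00  1.0e-04]
 [ 1.0e-04 -1.5e-03 -1.0e+00]]
```

View pics/w1.png

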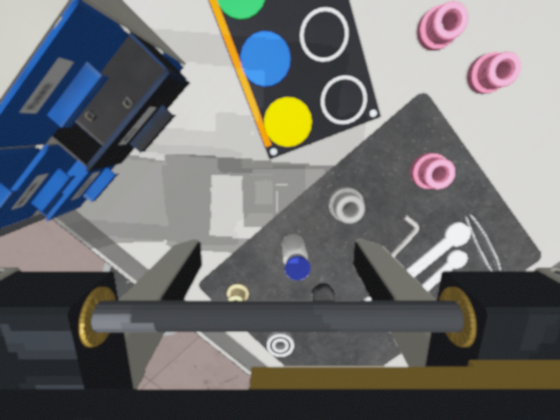

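The call was refused because every row needs all seven keys; the picture is unchanged from the start.

>>> send_rows([
  {"wx":0,"wy":0,"wz":-0.12,"dx":0,"dy":-1.5,"dz":0.5,"fingers":0},
  {"wx":0,"wy":0,"wz":-0.12,"dx":0,"dy":-1.5,"dz":0.5,"fingers":0},
  {"wx":0,"wy":0,"wz":-0.12,"dx":0,"dy":-1.5,"dz":0.5,"fingers":0},
  {"wx":0,"wy":0,"wz":-0.12,"dx":0,"dy":-1.5,"dz":0.5,"fingers":0},
  {"wx":0,"wy":0,"wz":-0.12,"dx":0,"dy":-1.5,"dz":0.5,"fingers":0},
  {"wx":0,"wy":0,"wz":-0.12,"dx":0,"dy":-1.5,"dz":0.5,"fingers":0},
  {"wx":0,"wy":0,"wz":-0.12,"dx":0,"dy":-1.5,"dz":0.5,"fingers":0},
  {"wx":0,"wy":0,"wz":-0.12,"dx":0,"dy":-1.5,"dz":0,"fingers":0},
  {"wx":0,"wy":0,"wz":-0.12,"dx":0,"dy":-1,"dz":0,"fingers":0},
  {"wx":0,"wy":0,"wz":-0.1,"dx":0,"dy":0,"dz":0,"fingers":0},
  {"wx":0,"wy":0,"wz":0,"dx":0,"dy":0,"dz":0,"fingers":0},
  {"wx":0,"wy":0,"wz":0,"dx":0,"dy":0,"dz":0,"fingers":0},
], newtons=20)

```text
t: 1.2
tool_pos: [0.5969, -0.1353, 0.2506]
orientation: [-3.089, -0.534, 0.003]
force: [-0.5, -0.4, -1.2]
opening: 0.0926
```

```bash
python3 - <<'E'
from h import *
s,im=shot("wrist","w2");print(s["t"],s["tool_pos"],R.from_rotvec(s["orientation"]).as_matrix().round(4))
E
```

```text
1.2 [ 0.59689668 -0.13526211  0.25063549] [[ 9.421e-01  3.354e-01 -3.000e-03]
 [ 3.354e-01 -9.421e-01  6.400e-03]
 [-7.000e-04 -7.000e-03 -1.000e+00]]
```

View pics/w2.png

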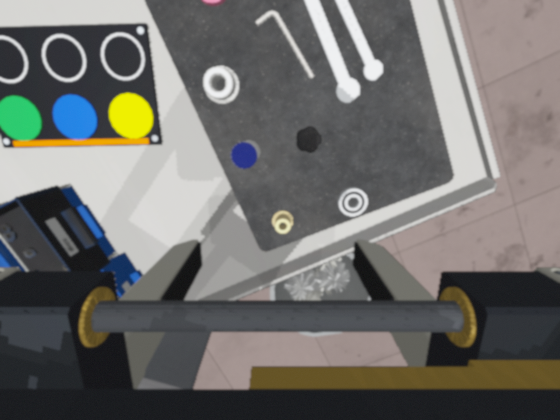

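```bash
python3 - <<'E'
from h import *
import cv2
s=robot.read_state();im=cv2.imread("pics/w2.png")
c=im[60:240,190:390];cv2.imwrite("pics/w2c.png",cv2.resize(c,None,fx=3.3,fy=3.3,interpolation=2))
hsv=cv2.cvtColor(im,cv2.COLOR_BGR2HSV)
P={}
for n,lo,hi,x1 in [("green",(50,120,60),(80,255,255),170),("blue",(100,120,120),(115,255,255),100),("yellow",(24,150,100),(34,255,255),170)]:
    m=cv2.inRange(hsv,lo,hi);m[170:]=0;m[:,170:]=0
    k,l,st,ce=cv2.connectedComponentsWithStats(m);i=1+np.argmax(st[1:,4]);cn,_=cv2.findContours((l==i).astype(np.uint8),0,1)
    e=cv2.fitEllipse(max(cn,key=len));P[n]=px2w("wrist",*e[0],.006,s);print(n,st[i],np.round(e[0],1),P[n].round(4))
print(np.linalg.norm(P["green"]-P["blue"]),np.linalg.norm(P["yellow"]-P["blue"]))
d=P["green"]-P["yellow"];d/=np.linalg.norm(d);x=np.array([d[1],-d[0],0]);print("yaw",np.degrees(np.arctan2(x[1],x[0])),"ring",P["yellow"]+.072*x)
E
```

```text
green [   0   95   43   45 1605] [ 19.7 117.7] [0.5595 0.2177 0.006 ]
blue [  52   94   46   45 1647] [ 74.3 116.3] [0.5859 0.1488 0.006 ]
yellow [ 108   92   46   47 1691] [130.5 115.3] [0.6124 0.0782 0.006 ]
0.07375640414073392 0.07542823381940605
yaw 20.76089904146033 ring [0.67971844 0.1036945  0.006     ]
```

View pics/w2c.png

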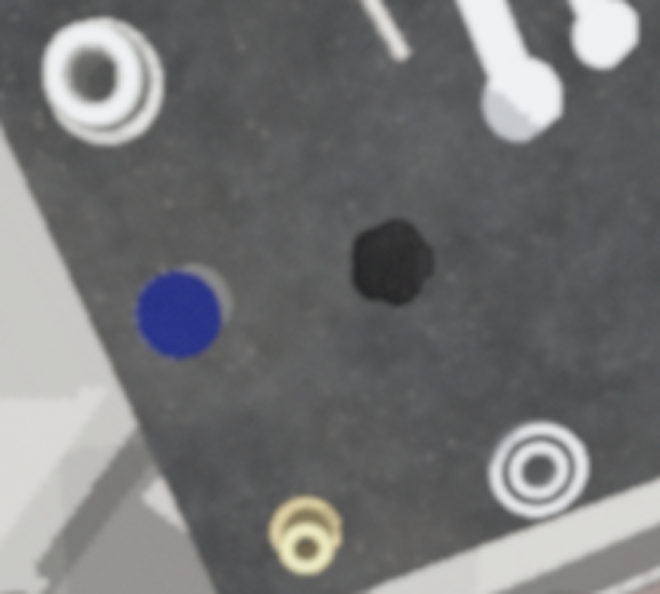

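```bash
python3 - <<'E'
from h import *
s=robot.read_state()
for n,u,v,z in [("die",93,75,.0365),("dieflange",103,82,.013),("vial",179,314,.0775),("knob",392,262,.0295),("bearing",539,470,.0145),("bush",307,547,.0295),("bushfl",305,532,.0065),("hexend",400,55,.005)]:
    print(n,px2w("wrist",u/3.3+190,v/3.3+60,z,s).round(4))
print(R.from_rotvec(s["orientation"]).as_matrix().round(4)[:2,0])
E
```

```text
die [ 0.6887 -0.0273  0.0365]
dieflange [ 0.6888 -0.0264  0.013 ]
vial [ 0.6232 -0.0861  0.0775]
knob [ 0.6633 -0.1541  0.0295]
bearing [ 0.6035 -0.2462  0.0145]
bush [ 0.5423 -0.163   0.0295]
bushfl [ 0.541  -0.1628  0.0065]
hexend [ 0.7373 -0.1311  0.005 ]
[0.9419 0.3358]
```

>>> send_rows([
  {"wx":-0.006,"wy":-0.003,"wz":0.02,"dx":0.17,"dy":-2.8,"dz":-3,"fingers":0},
  {"wx":0,"wy":0,"wz":0,"dx":0.17,"dy":-2.8,"dz":-4,"fingers":0},
  {"wx":0,"wy":0,"wz":0,"dx":0.17,"dy":-2.8,"dz":-4,"fingers":0},
  {"wx":0,"wy":0,"wz":0,"dx":0.17,"dy":-2.7,"dz":-4,"fingers":0},
  {"wx":0,"wy":0,"wz":0,"dx":0,"dy":0,"dz":-3,"fingers":0},
  {"wx":0,"wy":0,"wz":0,"dx":0,"dy":0,"dz":0,"fingers":0},
  {"wx":0,"wy":0,"wz":0,"dx":0,"dy":0,"dz":0,"fingers":0},
])

```text
t: 1.83
tool_pos: [0.6048, -0.2388, 0.0786]
orientation: [3.078, 0.613, 0.013]
force: [-0.3, 0.2, 1.1]
opening: 0.093
```

```bash
python3 - <<'E'
from h import *
s,im=shot("wrist","w3");print(s["t"],s["tool_pos"],R.from_rotvec(s["orientation"]).as_matrix().round(4))
print("bearing expected px",w2px("wrist",[.6035,-.2462,.0145],s))
E
```

```text
1.8333 [ 0.60475137 -0.23878263  0.0785899 ] [[ 0.9236  0.3832  0.0089]
 [ 0.3832 -0.9236 -0.0011]
 [ 0.0078  0.0045 -1.    ]]
bearing expected px [283.03976761 224.98798514]
```

View pics/w3.png

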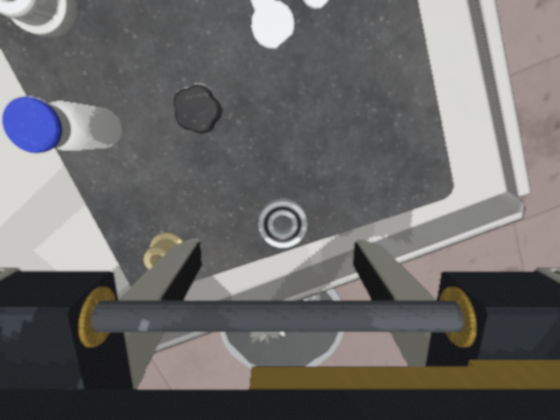

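```bash
python3 - <<'E'
from h import *
import cv2
s=robot.read_state();im=cv2.imread("pics/w3.png")
x=np.array([.9236,.3832,0]);y=np.array([.3832,-.9236,0]);b=np.array([.6035,-.2462,.0025])
for sg in(1,-1):
    for o in (.025,.0465):
        pts=[b+sg*y*a+x*c for a in(o,o+.0185) for c in(-.011,.011)]
        q=np.array([w2px("wrist",p,s) for p in (pts[0],pts[1],pts[3],pts[2])])
        cv2.polylines(im,[np.round(q).astype(int)],True,(0,0,255) if o<.03 else (0,255,0),1)
# body footprint on ground height of rim
cv2.imwrite("pics/w3d.png",cv2.resize(im[130:330,150:450],None,fx=2.6,fy=2.6,interpolation=2))
E
```

```text
(no output)
```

View pics/w3d.png

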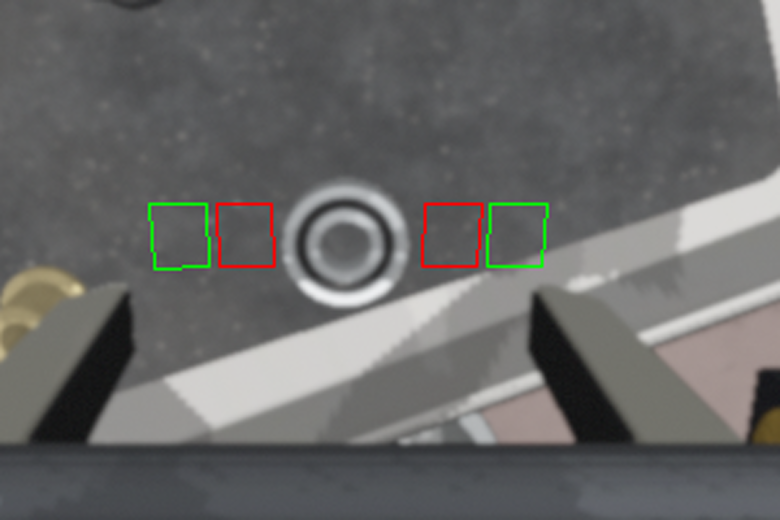

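>>> send_rows([
  {"wx":0.001,"wy":0.009,"wz":-0.02,"dx":-0.1,"dy":-0.7,"dz":-1.5,"fingers":90},
  {"wx":0,"wy":0,"wz":0,"dx":0,"dy":0,"dz":-1.5,"fingers":90},
  {"wx":0,"wy":0,"wz":0,"dx":0,"dy":0,"dz":-1.5,"fingers":90},
  {"wx":0,"wy":0,"wz":0,"dx":0,"dy":0,"dz":0,"fingers":90},
  {"wx":0,"wy":0,"wz":0,"dx":0,"dy":0,"dz":0,"fingers":90},
])

```text
t: 2.3
tool_pos: [0.6101, -0.2436, 0.0417]
orientation: [3.078, 0.596, 0.016]
force: [0.7, -0.5, 0.8]
opening: 0.0646
```

```bash
cat > st.py <<'E'
from h import *
import sys
s=robot.read_state();M=R.from_rotvec(s["orientation"]).as_matrix()
print(round(s["t"],2),(s["tool_pos"]*100).round(2),"open",round(s["opening"]*1000,1),"F",s["force"].round(1),"yaw",np.degrees(np.arctan2(M[1,0],M[0,0])).round(1),"fix wx,wy",(-M[1,2]).round(4),(M[0,2]).round(4))
if len(sys.argv)>3: print("go cm",(np.array([float(a) for a in sys.argv[1:4]])-s["tool_pos"]*100).round(2))
E
python3 st.py 60.35 -24.62 0.5
```

```text
2.3 [ 61.01 -24.36   4.17] open 64.6 F [ 0.7 -0.5  0.8] yaw 21.9 fix wx,wy 0.0046 0.0116
go cm [-0.66 -0.26 -3.67]
```

>>> send_rows([
  {"wx":0.005,"wy":0.012,"wz":0,"dx":-0.66,"dy":-0.26,"dz":-0.5,"fingers":90},
  {"wx":0,"wy":0,"wz":0,"dx":0,"dy":0,"dz":0,"fingers":90},
])

```text
t: 2.47
tool_pos: [0.604, -0.2457, 0.038]
orientation: [-3.084, -0.6, -0.0]
force: [0.0, -0.1, -0.1]
opening: 0.0606
```

```bash
python3 st.py 60.35 -24.62 0.5
```

```text
2.47 [ 60.4  -24.57   3.8 ] open 60.6 F [ 0.  -0.1 -0.1] yaw 22.0 fix wx,wy -0.0001 0.0002
go cm [-0.05 -0.05 -3.3 ]
```

>>> send_rows([
  {"wx":0,"wy":0,"wz":0,"dx":-0.05,"dy":-0.05,"dz":-1.2,"fingers":90},
  {"wx":0,"wy":0,"wz":0,"dx":0,"dy":0,"dz":-1.2,"fingers":90},
  {"wx":0,"wy":0,"wz":0,"dx":0,"dy":0,"dz":-0.4,"fingers":90},
  {"wx":0,"wy":0,"wz":0,"dx":0,"dy":0,"dz":0,"fingers":90},
])

```text
t: 2.8
tool_pos: [0.6044, -0.2469, 0.0093]
orientation: [3.082, 0.6, 0.004]
force: [-0.7, 0.0, 0.5]
opening: 0.0603
```

```bash
python3 st.py 60.35 -24.62 0.5
```

```text
2.8 [ 60.44 -24.69   0.93] open 60.3 F [-0.7  0.   0.5] yaw 22.0 fix wx,wy 0.0013 0.0031
go cm [-0.09  0.07 -0.43]
```

>>> send_rows([
  {"wx":0.001,"wy":0.003,"wz":0,"dx":-0.1,"dy":0.07,"dz":-0.4,"fingers":90},
  {"wx":0,"wy":0,"wz":0,"dx":0,"dy":0,"dz":0,"fingers":150},
  {"wx":0,"wy":0,"wz":0,"dx":0,"dy":0,"dz":0,"fingers":200},
  {"wx":0,"wy":0,"wz":0,"dx":0,"dy":0,"dz":0,"fingers":200},
  {"wx":0,"wy":0,"wz":0,"dx":0,"dy":0,"dz":0,"fingers":200},
  {"wx":0,"wy":0,"wz":0,"dx":0,"dy":0,"dz":0,"fingers":200},
], newtons=25)

```text
t: 3.3
tool_pos: [0.6026, -0.2458, 0.0038]
orientation: [-3.083, -0.6, 0.003]
force: [-0.7, 0.1, -0.1]
opening: 0.0383
```

```bash
python3 st.py 60.35 -24.62 0.5
```

```text
3.3 [ 60.26 -24.58   0.38] open 38.3 F [-0.7  0.1 -0.1] yaw 22.0 fix wx,wy -0.0008 -0.0019
go cm [ 0.09 -0.04  0.12]
```

>>> send_rows([
  {"wx":0,"wy":0,"wz":0,"dx":0,"dy":0,"dz":1.5,"fingers":200},
  {"wx":0,"wy":0,"wz":0,"dx":0,"dy":0,"dz":3.5,"fingers":200},
  {"wx":0,"wy":0,"wz":0,"dx":0,"dy":0,"dz":3.5,"fingers":200},
  {"wx":0,"wy":0,"wz":0,"dx":0,"dy":1.5,"dz":3,"fingers":200},
  {"wx":0,"wy":0,"wz":0,"dx":-0.15,"dy":3,"dz":2,"fingers":200},
  {"wx":0,"wy":0,"wz":0,"dx":-0.15,"dy":3.5,"dz":0,"fingers":200},
  {"wx":0,"wy":0,"wz":0,"dx":-0.15,"dy":3.5,"dz":0,"fingers":200},
  {"wx":0,"wy":0,"wz":0,"dx":-0.15,"dy":3.5,"dz":0,"fingers":200},
  {"wx":0,"wy":0,"wz":0,"dx":-0.15,"dy":3.5,"dz":0,"fingers":200},
  {"wx":0,"wy":0,"wz":0,"dx":-0.15,"dy":3.5,"dz":0,"fingers":200},
  {"wx":0,"wy":0,"wz":0,"dx":-0.15,"dy":3.5,"dz":0,"fingers":200},
  {"wx":0,"wy":0,"wz":0,"dx":-0.15,"dy":3.5,"dz":0,"fingers":200},
  {"wx":0,"wy":0,"wz":0,"dx":-0.15,"dy":3,"dz":0,"fingers":200},
  {"wx":0,"wy":0,"wz":0,"dx":-0.1,"dy":2,"dz":0,"fingers":200},
  {"wx":0,"wy":0,"wz":0,"dx":0,"dy":0,"dz":0,"fingers":200},
  {"wx":0,"wy":0,"wz":0,"dx":0,"dy":0,"dz":0,"fingers":200},
])

```text
t: 4.63
tool_pos: [0.5863, 0.1088, 0.17]
orientation: [3.081, 0.594, 0.032]
force: [-1.0, 0.2, -1.3]
opening: 0.0386
```

```bash
python3 st.py 58.6 14.88 5; python3 - <<'E'
from h import *
s,im=shot("wrist","w4")
E
```

```text
4.63 [58.63 10.88 17.  ] open 38.6 F [-1.   0.2 -1.3] yaw 21.8 fix wx,wy -0.0005 0.0206
go cm [ -0.03   4.   -12.  ]
```

View pics/w4.png

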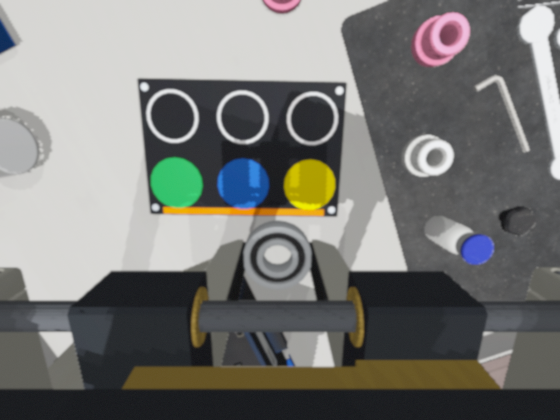

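```bash
cat > pads.py <<'E'
from h import *
def pads(s,im):
    hsv=cv2.cvtColor(im,cv2.COLOR_RGB2HSV);P={}
    for n,lo,hi in [("green",(50,120,60),(80,255,255)),("blue",(100,120,120),(115,255,255)),("yellow",(24,150,100),(34,255,255))]:
        m=cv2.inRange(hsv,lo,hi)
        k,l,st,ce=cv2.connectedComponentsWithStats(m);i=1+np.argmax(st[1:,4]);cn,_=cv2.findContours((l==i).astype(np.uint8),0,1)
        e=cv2.fitEllipse(cv2.convexHull(max(cn,key=len)));P[n]=px2w("wrist",*e[0],.006,s);print(n,st[i][4],np.round(e[0],1),P[n].round(4))
    d=P["green"]-P["yellow"];d/=np.linalg.norm(d);x=np.array([d[1],-d[0],0]);print("yaw",np.degrees(np.arctan2(x[1],x[0])),"ring",(P["yellow"]+.072*x).round(4))
    return P
E
python3 - <<'E'
from pads import *
s=robot.read_state();im=cv2.imread("pics/w4.png")[:,:,::-1]
pads(s,im)
tip=s["tool_pos"]
print("TCP px",w2px("wrist",tip,s),"bearing at",px2w("wrist",277.5,256,tip[2]+.010,s))
E
```

```text
green 2169 [176.1 181.8] [0.5595 0.2184 0.006 ]
blue 2011 [242.5 183. ] [0.5859 0.1481 0.006 ]
yellow 2128 [309.4 184.4] [0.6125 0.0767 0.006 ]
yaw 20.524015312249645 ring [0.6799 0.102  0.006 ]
TCP px [275.22009829 252.82415985] bearing at [0.58918752 0.10824508 0.18023409]
```

>>> send_rows([
  {"wx":0,"wy":0.02,"wz":0,"dx":0,"dy":2,"dz":-2,"fingers":200},
  {"wx":0,"wy":0,"wz":0,"dx":-0.1,"dy":1.5,"dz":-3,"fingers":200},
  {"wx":0,"wy":0,"wz":0,"dx":0,"dy":0.5,"dz":-3,"fingers":200},
  {"wx":0,"wy":0,"wz":0,"dx":0,"dy":0,"dz":-3,"fingers":200},
  {"wx":0,"wy":0,"wz":0,"dx":0,"dy":0,"dz":0,"fingers":200},
])

```text
t: 5.1
tool_pos: [0.5902, 0.1436, 0.0642]
orientation: [3.085, 0.582, 0.019]
force: [-1.4, -1.0, -2.0]
opening: 0.0387
```

```bash
python3 st.py 58.45 14.85 2.5
```

```text
5.1 [59.02 14.36  6.42] open 38.7 F [-1.4 -1.  -2. ] yaw 21.4 fix wx,wy -0.0003 0.0123
go cm [-0.57  0.49 -3.92]
```

>>> send_rows([
  {"wx":0,"wy":0.012,"wz":0,"dx":-0.57,"dy":0.49,"dz":-1.5,"fingers":200},
  {"wx":0,"wy":0,"wz":0,"dx":0,"dy":0,"dz":-1,"fingers":200},
  {"wx":0,"wy":0,"wz":0,"dx":0,"dy":0,"dz":0,"fingers":200},
])

```text
t: 5.35
tool_pos: [0.5854, 0.1458, 0.0399]
orientation: [3.088, 0.577, 0.0]
force: [-0.4, 0.1, -2.0]
opening: 0.0384
```

```bash
python3 st.py 58.45 14.85 0.8
```

```text
5.35 [58.54 14.58  3.99] open 38.4 F [-0.4  0.1 -2. ] yaw 21.2 fix wx,wy 0.0001 0.0002
go cm [-0.09  0.27 -3.19]
```

>>> send_rows([
  {"wx":0,"wy":0,"wz":0,"dx":-0.1,"dy":0.27,"dz":-1,"fingers":200},
  {"wx":0,"wy":0,"wz":0,"dx":-0.05,"dy":0,"dz":-1,"fingers":200},
  {"wx":0,"wy":0,"wz":0,"dx":-0.05,"dy":0,"dz":-0.6,"fingers":200},
  {"wx":0,"wy":0.001,"wz":0,"dx":0,"dy":0,"dz":0,"fingers":200},
])

```text
t: 5.68
tool_pos: [0.5863, 0.148, 0.0155]
orientation: [3.088, 0.575, 0.008]
force: [-1.0, -0.6, -0.6]
opening: 0.039
```

```bash
python3 st.py 58.45 14.85 0.8
```

```text
5.68 [58.63 14.8   1.55] open 39.0 F [-1.  -0.6 -0.6] yaw 21.1 fix wx,wy -0.0007 0.005
go cm [-0.18  0.05 -0.75]
```

>>> send_rows([
  {"wx":0,"wy":0.005,"wz":0,"dx":-0.2,"dy":0.05,"dz":-0.5,"fingers":200},
  {"wx":0,"wy":0,"wz":0,"dx":0,"dy":0,"dz":0,"fingers":200},
])

```text
t: 5.85
tool_pos: [0.5848, 0.1487, 0.0106]
orientation: [-3.088, -0.575, -0.001]
force: [-0.5, -0.2, -1.0]
opening: 0.0384
```

```bash
python3 st.py 58.45 14.85 0.8
```

```text
5.85 [58.48 14.87  1.06] open 38.4 F [-0.5 -0.2 -1. ] yaw 21.1 fix wx,wy -0.0009 0.0007
go cm [-0.03 -0.02 -0.26]
```

>>> send_rows([
  {"wx":0,"wy":0,"wz":0,"dx":0,"dy":0,"dz":-0.27,"fingers":200},
  {"wx":0,"wy":0,"wz":0,"dx":0,"dy":0,"dz":0,"fingers":200},
  {"wx":0,"wy":0,"wz":0,"dx":0,"dy":0,"dz":0,"fingers":200},
])

```text
t: 6.1
tool_pos: [0.587, 0.1492, 0.0111]
orientation: [-3.088, -0.575, -0.008]
force: [-0.3, 0.1, -0.4]
opening: 0.0385
```

```bash
python3 st.py 58.45 14.85 0.8
```

```text
6.1 [58.7  14.92  1.11] open 38.5 F [-0.3  0.1 -0.4] yaw 21.1 fix wx,wy -0.0014 0.0046
go cm [-0.25 -0.07 -0.31]
```

>>> send_rows([
  {"wx":0,"wy":0.004,"wz":0,"dx":-0.25,"dy":-0.07,"dz":-0.3,"fingers":200},
  {"wx":0,"wy":0,"wz":0,"dx":0,"dy":0,"dz":0,"fingers":200},
])

```text
t: 6.27
tool_pos: [0.5864, 0.149, 0.0099]
orientation: [-3.087, -0.576, -0.008]
force: [0.2, 0.3, -1.6]
opening: 0.0384
```

```bash
python3 st.py 58.45 14.85 0.8;python3 st.py; python3 - <<'E'
from h import *
robot.read_camera("side")
E
python3 st.py
```

```text
6.27 [58.64 14.9   0.99] open 38.4 F [ 0.2  0.3 -1.6] yaw 21.1 fix wx,wy -0.0024 0.0047
go cm [-0.19 -0.05 -0.19]
6.27 [58.64 14.9   0.99] open 38.4 F [ 0.2  0.3 -1.6] yaw 21.1 fix wx,wy -0.0024 0.0047
6.32 [58.64 14.89  0.99] open 38.8 F [ 1.2 -0.2 -1. ] yaw 21.1 fix wx,wy -0.0022 0.0047
```

>>> send_rows([
  {"wx":0,"wy":0.006,"wz":0,"dx":-0.3,"dy":-0.05,"dz":-0.4,"fingers":200},
  {"wx":0,"wy":0,"wz":0,"dx":0,"dy":0,"dz":0,"fingers":200},
])

```text
t: 6.48
tool_pos: [0.5871, 0.149, 0.0104]
orientation: [-3.086, -0.576, -0.01]
force: [0.2, -0.2, -0.6]
opening: 0.0389
```

```bash
python3 st.py 58.45 14.85 0.8
```

```text
6.48 [58.71 14.9   1.04] open 38.9 F [ 0.2 -0.2 -0.6] yaw 21.1 fix wx,wy -0.0034 0.0059
go cm [-0.26 -0.05 -0.24]
```

```bash
python3 - <<'E'
from h import *
s,im=shot("side","s5");print(s["joint_torque"].round(1),s["q"].round(3))
shot("scene","c5")
a=cv2.imread("pics/s5.png")[:300,:300];cv2.imwrite("pics/s5c.png",cv2.resize(a,None,fx=2,fy=2,interpolation=2))
a=cv2.imread("pics/c5.png")[60:280,240:460];cv2.imwrite("pics/c5c.png",cv2.resize(a,None,fx=2.7,fy=2.7,interpolation=2))
E
```

```text
[ -0.  -61.8 -44.8   0.1  -0.1  -0. ] [0.162 0.33  1.656 0.003 1.149 1.363]
```

View pics/s5c.png

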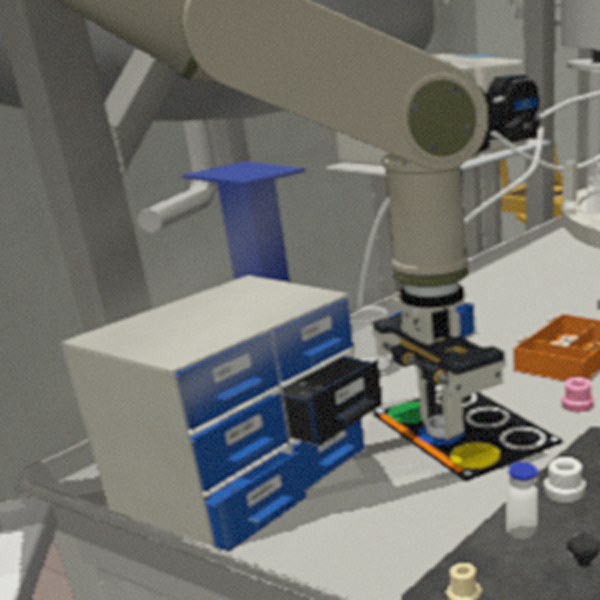

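View pics/c5c.png

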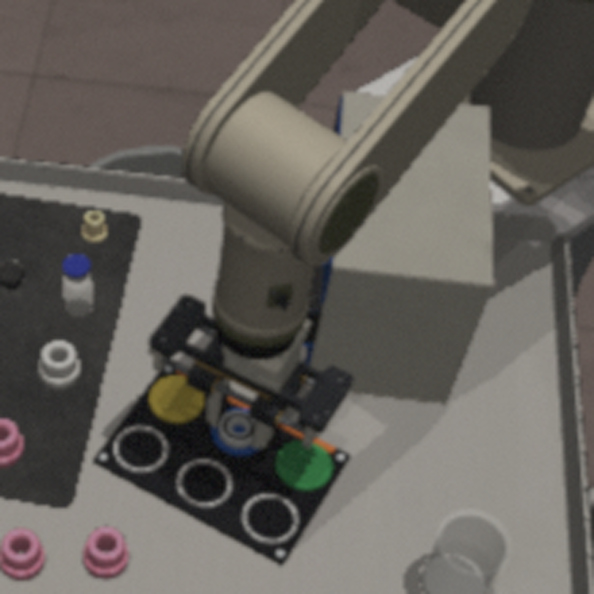

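```bash
python3 - <<'E'
from h import *
s,im=shot("wrist","w5")
a=cv2.imread("pics/w5.png")[100:340,150:410];cv2.imwrite("pics/w5c.png",cv2.resize(a,None,fx=2.5,fy=2.5,interpolation=2))
E
```

```text
(no output)
```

View pics/w5c.png

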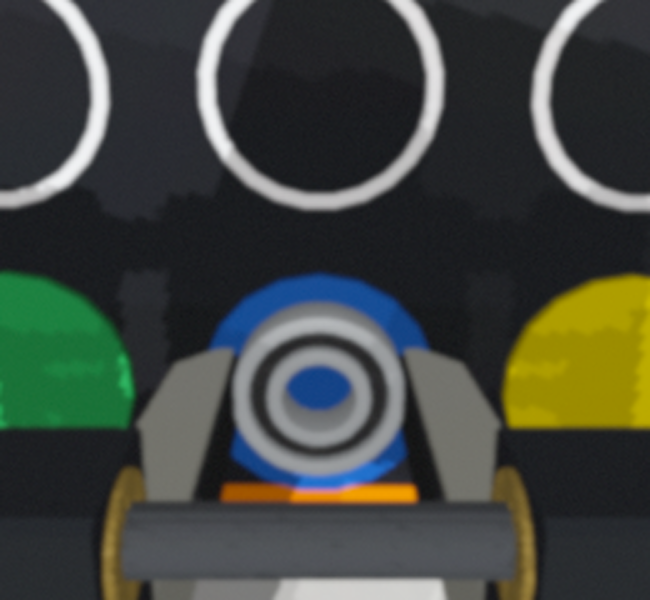

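The bearing sits centred over the blue pad (wrist crop (319,385), pad centre about (320,382)) and is already in contact. Releasing.

>>> send_rows([
  {"wx":0,"wy":0,"wz":0,"dx":0,"dy":0,"dz":0,"fingers":120},
  {"wx":0,"wy":0,"wz":0,"dx":0,"dy":0,"dz":0,"fingers":110},
  {"wx":0,"wy":0,"wz":0,"dx":0,"dy":0,"dz":0,"fingers":110},
  {"wx":0,"wy":0,"wz":0,"dx":0,"dy":0,"dz":0.5,"fingers":110},
  {"wx":0,"wy":0,"wz":0,"dx":0,"dy":0,"dz":2,"fingers":110},
  {"wx":0,"wy":0,"wz":0,"dx":0,"dy":0,"dz":3.5,"fingers":110},
  {"wx":0,"wy":0,"wz":0,"dx":0,"dy":-1,"dz":3.5,"fingers":110},
  {"wx":0,"wy":0,"wz":0,"dx":0,"dy":-2,"dz":3,"fingers":90},
  {"wx":0,"wy":0,"wz":0,"dx":0,"dy":-2,"dz":3,"fingers":90},
  {"wx":0,"wy":0,"wz":0,"dx":0,"dy":0,"dz":0,"fingers":90},
])

```text
t: 7.47
tool_pos: [0.5769, 0.0962, 0.1631]
orientation: [-3.087, -0.58, 0.021]
force: [1.5, 0.7, 0.5]
opening: 0.0599
```

```bash
python3 st.py 54.2 -16.3 8; python3 - <<'E'
from pads import *
s,im=shot("wrist","w6");pads(s,im)
a=cv2.imread("pics/w6.png")[60:300];cv2.imwrite("pics/w6c.png",cv2.resize(a,None,fx=1.42,fy=1.42,interpolation=2))
E
```

```text
7.47 [57.69  9.62 16.31] open 59.9 F [1.5 0.7 0.5] yaw 21.3 fix wx,wy 0.0018 -0.0134
go cm [ -3.49 -25.92  -8.31]
green 2320 [166.7 167.4] [0.5591 0.2182 0.006 ]
blue 910 [234.8 168.1] [0.5854 0.1484 0.006 ]
yellow 2263 [304.2 168.7] [0.6125 0.0774 0.006 ]
yaw 20.773739100959933 ring [0.6798 0.1029 0.006 ]
```

View pics/w6c.png

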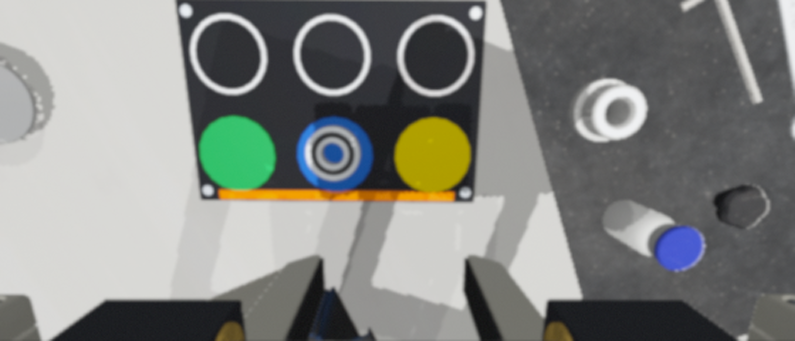

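>>> send_rows([
  {"wx":0,"wy":-0.013,"wz":0,"dx":-0.4,"dy":-3,"dz":0,"fingers":100},
  {"wx":0,"wy":0,"wz":0,"dx":-0.4,"dy":-3.5,"dz":0,"fingers":100},
  {"wx":0,"wy":0,"wz":0,"dx":-0.4,"dy":-3.5,"dz":0,"fingers":100},
  {"wx":0,"wy":0,"wz":0,"dx":-0.4,"dy":-3.5,"dz":0,"fingers":100},
  {"wx":0,"wy":0,"wz":0,"dx":-0.4,"dy":-3.5,"dz":-1,"fingers":100},
  {"wx":0,"wy":0,"wz":0,"dx":-0.4,"dy":-3.5,"dz":-1.5,"fingers":100},
  {"wx":0,"wy":0,"wz":0,"dx":-0.4,"dy":-3,"dz":-2,"fingers":100},
  {"wx":0,"wy":0,"wz":0,"dx":-0.4,"dy":-2,"dz":-2,"fingers":100},
  {"wx":0,"wy":0,"wz":0,"dx":-0.4,"dy":-1,"dz":-1,"fingers":100},
  {"wx":0,"wy":0,"wz":0,"dx":0,"dy":0,"dz":0,"fingers":100},
  {"wx":0,"wy":0,"wz":0,"dx":0,"dy":0,"dz":0,"fingers":100},
])

```text
t: 8.43
tool_pos: [0.5287, -0.1737, 0.0707]
orientation: [-3.08, -0.583, 0.027]
force: [0.4, 0.6, 1.1]
opening: 0.0565
```

```bash
python3 st.py 54.2 -16.3 5; python3 - <<'E'
from h import *
s,im=shot("wrist","w7")
print(w2px("wrist",[.542,-.163,.0295],s),w2px("wrist",[.542,-.163,.0065],s))
a=cv2.imread("pics/w7.png")[100:340,130:430];cv2.imwrite("pics/w7c.png",cv2.resize(a,None,fx=2.5,fy=2.5,interpolation=2))
E
```

```text
8.43 [ 52.87 -17.37   7.07] open 56.5 F [0.4 0.6 1.1] yaw 21.4 fix wx,wy -0.0036 -0.0183
go cm [ 1.33  1.07 -2.07]
[269.07632278 207.80845472] [270.08680427 199.49081365]
```

View pics/w7c.png

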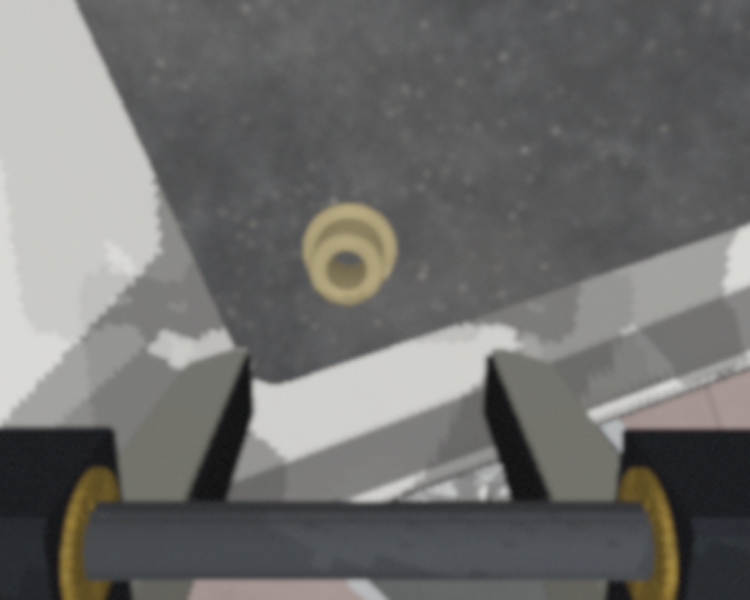

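>>> send_rows([
  {"wx":-0.004,"wy":-0.018,"wz":0,"dx":1.3,"dy":1.05,"dz":-1,"fingers":110},
  {"wx":0,"wy":0,"wz":0,"dx":0,"dy":0,"dz":0,"fingers":110},
  {"wx":0,"wy":0,"wz":0,"dx":0,"dy":0,"dz":0,"fingers":110},
])

```text
t: 8.73
tool_pos: [0.5443, -0.1592, 0.0634]
orientation: [3.084, 0.59, 0.004]
force: [-0.5, -0.0, 0.4]
opening: 0.0527
```

```bash
python3 st.py 54.2 -16.3 1.2
```

```text
8.73 [ 54.43 -15.92   6.34] open 52.7 F [-0.5 -0.   0.4] yaw 21.7 fix wx,wy 0.0009 0.0027
go cm [-0.23 -0.38 -5.14]
```

>>> send_rows([
  {"wx":0.001,"wy":0.003,"wz":0,"dx":-0.23,"dy":-0.38,"dz":-1,"fingers":110},
  {"wx":0,"wy":0,"wz":0,"dx":0,"dy":0,"dz":-1,"fingers":110},
  {"wx":0,"wy":0,"wz":0,"dx":0,"dy":0,"dz":-0.7,"fingers":110},
  {"wx":0,"wy":0,"wz":0,"dx":0,"dy":0,"dz":0,"fingers":110},
  {"wx":0,"wy":0,"wz":0,"dx":0,"dy":0,"dz":0,"fingers":110},
])

```text
t: 9.15
tool_pos: [0.5435, -0.1617, 0.0368]
orientation: [3.083, 0.597, 0.003]
force: [-0.4, -0.4, 1.1]
opening: 0.0532
```

```bash
python3 st.py 54.2 -16.3 1.2
```

```text
9.15 [ 54.35 -16.17   3.68] open 53.2 F [-0.4 -0.4  1.1] yaw 21.9 fix wx,wy 0.0012 0.0023
go cm [-0.15 -0.13 -2.48]
```

>>> send_rows([
  {"wx":0.001,"wy":0.003,"wz":0,"dx":-0.2,"dy":-0.13,"dz":-1,"fingers":110},
  {"wx":0,"wy":0,"wz":0,"dx":-0.05,"dy":0,"dz":-1,"fingers":110},
  {"wx":0,"wy":0,"wz":0,"dx":0,"dy":0,"dz":-0.3,"fingers":110},
  {"wx":0,"wy":0,"wz":0,"dx":0,"dy":0,"dz":0,"fingers":110},
])

```text
t: 9.48
tool_pos: [0.5403, -0.1637, 0.0113]
orientation: [-3.084, -0.596, 0.002]
force: [0.1, 0.1, 0.1]
opening: 0.053
```

```bash
python3 st.py 54.2 -16.3 1.2
```

```text
9.48 [ 54.03 -16.37   1.13] open 53.0 F [0.1 0.1 0.1] yaw 21.9 fix wx,wy 0.0 -0.0015
go cm [0.17 0.07 0.07]
```

>>> send_rows([
  {"wx":0,"wy":-0.001,"wz":0,"dx":0.15,"dy":0.07,"dz":0.1,"fingers":130},
  {"wx":0,"wy":0,"wz":0,"dx":0,"dy":0,"dz":0,"fingers":180},
  {"wx":0,"wy":0,"wz":0,"dx":0,"dy":0,"dz":0,"fingers":240},
  {"wx":0,"wy":0,"wz":0,"dx":0,"dy":0,"dz":0,"fingers":240},
  {"wx":0,"wy":0,"wz":0,"dx":0,"dy":0,"dz":0,"fingers":240},
  {"wx":0,"wy":0,"wz":0,"dx":0,"dy":0,"dz":0,"fingers":240},
  {"wx":0,"wy":0,"wz":0,"dx":0,"dy":0,"dz":0,"fingers":240},
])

```text
t: 10.07
tool_pos: [0.5423, -0.1631, 0.0128]
orientation: [3.085, 0.595, 0.0]
force: [0.4, 0.7, -0.2]
opening: 0.0248
```

```bash
python3 st.py 54.2 -16.3 1.2
```

```text
10.07 [ 54.23 -16.31   1.28] open 24.8 F [ 0.4  0.7 -0.2] yaw 21.8 fix wx,wy 0.0001 0.0001
go cm [-0.03  0.01 -0.08]
```

>>> send_rows([
  {"wx":0,"wy":0,"wz":0,"dx":0,"dy":0,"dz":1,"fingers":240},
  {"wx":0,"wy":0,"wz":0,"dx":0,"dy":0,"dz":3,"fingers":240},
  {"wx":0,"wy":0,"wz":0,"dx":0,"dy":0,"dz":3.5,"fingers":240},
  {"wx":0,"wy":0,"wz":0,"dx":0.4,"dy":1.5,"dz":3,"fingers":240},
  {"wx":0,"wy":0,"wz":0,"dx":0.5,"dy":3,"dz":2,"fingers":240},
  {"wx":0,"wy":0,"wz":0,"dx":0.5,"dy":3.5,"dz":0,"fingers":240},
  {"wx":0,"wy":0,"wz":0,"dx":0.5,"dy":3.5,"dz":0,"fingers":240},
  {"wx":0,"wy":0,"wz":0,"dx":0.5,"dy":3.5,"dz":0,"fingers":240},
  {"wx":0,"wy":0,"wz":0,"dx":0.5,"dy":3.5,"dz":0,"fingers":240},
  {"wx":0,"wy":0,"wz":0,"dx":0.5,"dy":3.5,"dz":0,"fingers":240},
  {"wx":0,"wy":0,"wz":0,"dx":0.4,"dy":3,"dz":0,"fingers":240},
  {"wx":0,"wy":0,"wz":0,"dx":0.2,"dy":2,"dz":0,"fingers":240},
  {"wx":0,"wy":0,"wz":0,"dx":0,"dy":0,"dz":0,"fingers":240},
  {"wx":0,"wy":0,"wz":0,"dx":0,"dy":0,"dz":0,"fingers":240},
])

```text
t: 11.23
tool_pos: [0.5821, 0.1197, 0.1581]
orientation: [3.085, 0.589, 0.019]
force: [-0.1, -0.6, -0.9]
opening: 0.025
```

```bash
python3 st.py 58.55 14.8 4; python3 - <<'E'
from h import *
s,im=shot("wrist","w8")
a=cv2.imread("pics/w8.png")[130:370,130:430];cv2.imwrite("pics/w8c.png",cv2.resize(a,None,fx=2.5,fy=2.5,interpolation=2))
E
```

```text
11.23 [58.21 11.97 15.81] open 25.0 F [-0.1 -0.6 -0.9] yaw 21.6 fix wx,wy -0.0018 0.012
go cm [  0.34   2.83 -11.81]
```

View pics/w8c.png

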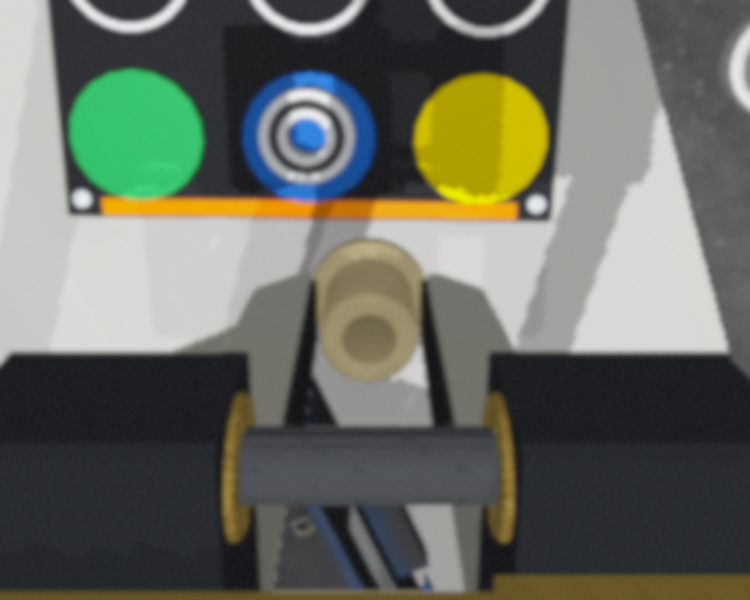

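```bash
python3 - <<'E'
from h import *
s=robot.read_state()
print("bearing",px2w("wrist",252.4,184.4,.018,s).round(4)); print("bush-TCP",(px2w("wrist",277.6,266,s["tool_pos"][2]+.0167,s)-s["tool_pos"]).round(4))
E
```

```text
bearing [0.5878 0.148  0.018 ]
bush-TCP [ 0.     -0.0015  0.0167]
```

>>> send_rows([
  {"wx":-0.002,"wy":0.012,"wz":0,"dx":0.3,"dy":2.8,"dz":-2.5,"fingers":240},
  {"wx":0,"wy":0,"wz":0,"dx":-0.2,"dy":0,"dz":-2.5,"fingers":240},
  {"wx":0,"wy":0,"wz":0,"dx":-0.1,"dy":0,"dz":-2,"fingers":240},
  {"wx":0,"wy":0,"wz":0,"dx":-0.1,"dy":0,"dz":-1.5,"fingers":240},
  {"wx":0,"wy":0.004,"wz":0,"dx":0,"dy":0,"dz":0,"fingers":240},
  {"wx":0,"wy":0,"wz":0,"dx":0,"dy":0,"dz":0,"fingers":240},
])

```text
t: 11.78
tool_pos: [0.5834, 0.1409, 0.0747]
orientation: [3.087, 0.577, 0.002]
force: [0.8, -0.7, -0.3]
opening: 0.0252
```

```bash
python3 st.py 58.65 14.88 2.9
```

```text
11.78 [58.34 14.09  7.47] open 25.2 F [ 0.8 -0.7 -0.3] yaw 21.2 fix wx,wy 0.0012 0.0013
go cm [ 0.31  0.79 -4.57]
```

>>> send_rows([
  {"wx":0,"wy":0.002,"wz":0,"dx":0.3,"dy":0.8,"dz":-1.2,"fingers":240},
  {"wx":0,"wy":0,"wz":0,"dx":-0.05,"dy":0,"dz":-1.2,"fingers":240},
  {"wx":0,"wy":0.002,"wz":0,"dx":-0.05,"dy":0,"dz":-0.8,"fingers":240},
  {"wx":0,"wy":0,"wz":0,"dx":0,"dy":0,"dz":0,"fingers":240},
  {"wx":0,"wy":0,"wz":0,"dx":0,"dy":0,"dz":0,"fingers":240},
])

```text
t: 12.2
tool_pos: [0.5885, 0.1448, 0.0462]
orientation: [3.088, 0.57, 0.003]
force: [0.1, -0.5, 0.2]
opening: 0.0249
```

```bash
python3 st.py 58.65 14.88 2.9
```

```text
12.2 [58.85 14.48  4.62] open 24.9 F [ 0.1 -0.5  0.2] yaw 20.9 fix wx,wy 0.0014 0.0021
go cm [-0.2   0.4  -1.72]
```

>>> send_rows([
  {"wx":0.001,"wy":0.002,"wz":0,"dx":-0.2,"dy":0.4,"dz":-0.7,"fingers":240},
  {"wx":0,"wy":0,"wz":0,"dx":0,"dy":0,"dz":-0.4,"fingers":240},
  {"wx":0,"wy":0.001,"wz":0,"dx":0,"dy":0,"dz":0,"fingers":240},
])

```text
t: 12.45
tool_pos: [0.5874, 0.1486, 0.0362]
orientation: [3.089, 0.569, 0.002]
force: [-0.4, -0.1, -1.0]
opening: 0.0252
```

```bash
python3 st.py 58.65 14.88 2.9
```

```text
12.45 [58.74 14.86  3.62] open 25.2 F [-0.4 -0.1 -1. ] yaw 20.9 fix wx,wy 0.0 0.0014
go cm [-0.09  0.02 -0.72]
```

>>> send_rows([
  {"wx":0,"wy":0.001,"wz":0,"dx":-0.12,"dy":0,"dz":-0.5,"fingers":240},
  {"wx":0,"wy":0,"wz":0,"dx":0,"dy":0,"dz":0,"fingers":240},
])

```text
t: 12.62
tool_pos: [0.5862, 0.1489, 0.031]
orientation: [3.09, 0.569, 0.001]
force: [-0.4, 0.2, -0.8]
opening: 0.0253
```

```bash
python3 st.py 58.65 14.88 2.9; python3 - <<'E'
from h import *
s,im=shot("wrist","w9")
a=cv2.imread("pics/w9.png")[130:370,130:430];cv2.imwrite("pics/w9c.png",cv2.resize(a,None,fx=2.5,fy=2.5,interpolation=2))
E
```

```text
12.62 [58.62 14.89  3.1 ] open 25.3 F [-0.4  0.2 -0.8] yaw 20.9 fix wx,wy -0.0001 0.0006
go cm [ 0.03 -0.01 -0.2 ]
```

View pics/w9c.png

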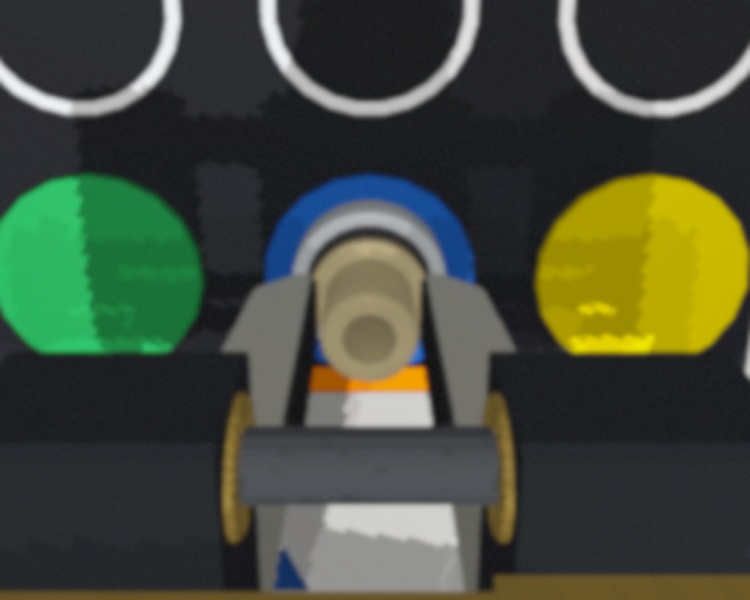

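>>> send_rows([
  {"wx":0,"wy":0,"wz":0,"dx":0,"dy":0,"dz":-0.25,"fingers":240},
  {"wx":0,"wy":0,"wz":0,"dx":0,"dy":0,"dz":0,"fingers":240},
])

```text
t: 12.83
tool_pos: [0.588, 0.1492, 0.031]
orientation: [3.089, 0.57, 0.006]
force: [-0.1, -0.6, -0.0]
opening: 0.0251
```

```bash
python3 st.py 58.65 14.88 2.9
```

```text
12.83 [58.8  14.92  3.1 ] open 25.1 F [-0.1 -0.6 -0. ] yaw 20.9 fix wx,wy -0.0006 0.004
go cm [-0.15 -0.04 -0.2 ]
```

>>> send_rows([
  {"wx":0,"wy":0,"wz":0,"dx":-0.1,"dy":0,"dz":0,"fingers":170},
  {"wx":0,"wy":0,"wz":0,"dx":0,"dy":0,"dz":0,"fingers":140},
  {"wx":0,"wy":0,"wz":0,"dx":0,"dy":0,"dz":0,"fingers":140},
  {"wx":0,"wy":0,"wz":0,"dx":0,"dy":0,"dz":0.7,"fingers":140},
  {"wx":0,"wy":0,"wz":0,"dx":0,"dy":0,"dz":2,"fingers":140},
  {"wx":0,"wy":0,"wz":0,"dx":0,"dy":0,"dz":3,"fingers":140},
  {"wx":0,"wy":0,"wz":0,"dx":0.5,"dy":-1,"dz":3,"fingers":140},
  {"wx":0,"wy":0,"wz":0,"dx":1,"dy":-2,"dz":3,"fingers":100},
  {"wx":0,"wy":0,"wz":0,"dx":1,"dy":-2,"dz":1,"fingers":100},
  {"wx":0,"wy":0,"wz":0,"dx":0,"dy":0,"dz":0,"fingers":90},
])

```text
t: 13.67
tool_pos: [0.6087, 0.0982, 0.1638]
orientation: [3.088, 0.575, -0.001]
force: [1.2, -0.1, -0.1]
opening: 0.0573
```

```bash
python3 st.py 68.8 -2.7 8; python3 - <<'E'
from pads import *
s,im=shot("wrist","w10")
a=cv2.imread("pics/w10.png")[60:300];cv2.imwrite("pics/w10c.png",cv2.resize(a,None,fx=1.42,fy=1.42,interpolation=2))
E
```

```text
13.67 [60.87  9.82 16.38] open 57.3 F [ 1.2 -0.1 -0.1] yaw 21.1 fix wx,wy 0.001 -0.0006
go cm [  7.93 -12.52  -8.38]
```

View pics/w10c.png

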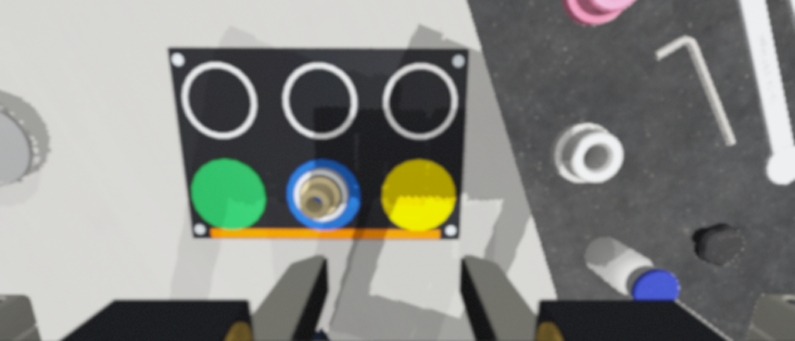

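>>> send_rows([
  {"wx":0,"wy":0,"wz":0,"dx":1.4,"dy":-2,"dz":0,"fingers":65},
  {"wx":0,"wy":0,"wz":0,"dx":1.8,"dy":-2.8,"dz":0,"fingers":65},
  {"wx":0,"wy":0,"wz":0,"dx":1.8,"dy":-2.8,"dz":-1,"fingers":65},
  {"wx":0,"wy":0,"wz":0,"dx":1.6,"dy":-2.8,"dz":-2,"fingers":65},
  {"wx":0,"wy":0,"wz":0,"dx":1,"dy":-2,"dz":-2,"fingers":65},
  {"wx":0,"wy":0,"wz":0,"dx":0,"dy":0,"dz":-2,"fingers":65},
  {"wx":0,"wy":0,"wz":0,"dx":0,"dy":0,"dz":0,"fingers":65},
  {"wx":0,"wy":0,"wz":0,"dx":0,"dy":0,"dz":0,"fingers":65},
])

```text
t: 14.38
tool_pos: [0.6828, -0.0225, 0.0872]
orientation: [-3.082, -0.579, 0.007]
force: [0.3, -0.1, 1.5]
opening: 0.0692
```

```bash
python3 st.py 68.8 -2.7 7; python3 - <<'E'
from h import *
s,im=shot("wrist","w11")
print(w2px("wrist",[.688,-.027,.0365],s))
a=cv2.imread("pics/w11.png")[80:320,130:430];cv2.imwrite("pics/w11c.png",cv2.resize(a,None,fx=2.5,fy=2.5,interpolation=2))
E
```

```text
14.38 [68.28 -2.25  8.72] open 69.2 F [ 0.3 -0.1  1.5] yaw 21.3 fix wx,wy -0.0048 -0.0054
go cm [ 0.52 -0.45 -1.72]
[283.82350691 221.18899317]
```

View pics/w11c.png

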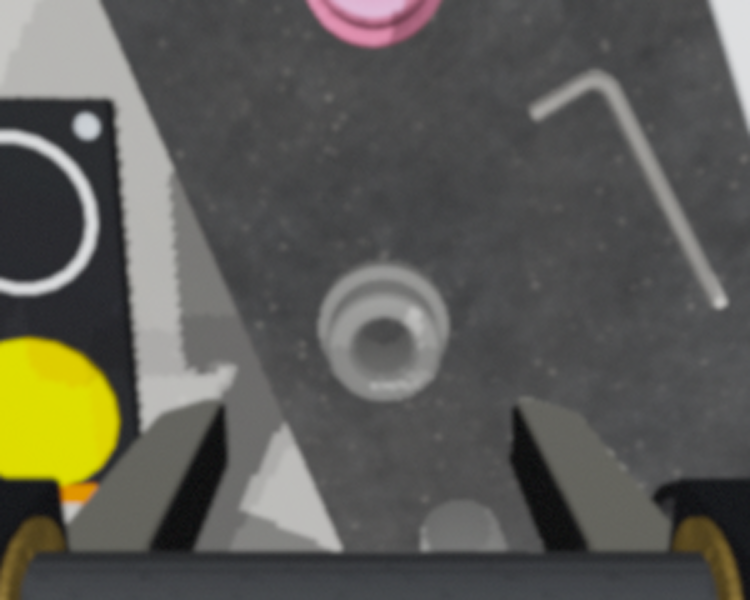

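>>> send_rows([
  {"wx":-0.005,"wy":-0.005,"wz":0,"dx":0.6,"dy":-0.4,"dz":-1,"fingers":65},
  {"wx":0,"wy":0,"wz":0,"dx":0,"dy":0,"dz":-1.2,"fingers":65},
  {"wx":0,"wy":0,"wz":0,"dx":-0.05,"dy":0,"dz":-1.2,"fingers":65},
  {"wx":0,"wy":0,"wz":0,"dx":-0.05,"dy":0,"dz":-0.8,"fingers":65},
  {"wx":0,"wy":0,"wz":0,"dx":0,"dy":0,"dz":0,"fingers":65},
  {"wx":0,"wy":0,"wz":0,"dx":0,"dy":0,"dz":0,"fingers":65},
])

```text
t: 14.93
tool_pos: [0.6885, -0.0218, 0.0443]
orientation: [3.085, 0.589, 0.005]
force: [0.0, 0.3, 0.6]
opening: 0.069
```

```bash
python3 st.py 68.95 -2.65 1.65
```

```text
14.93 [68.85 -2.18  4.43] open 69.0 F [0.  0.3 0.6] yaw 21.6 fix wx,wy 0.0002 0.003
go cm [ 0.1  -0.47 -2.78]
```

>>> send_rows([
  {"wx":0,"wy":0.003,"wz":0,"dx":0.1,"dy":-0.47,"dz":-1,"fingers":65},
  {"wx":0,"wy":0,"wz":0,"dx":-0.05,"dy":0,"dz":-1,"fingers":65},
  {"wx":0,"wy":0,"wz":0,"dx":-0.05,"dy":0,"dz":-0.5,"fingers":65},
  {"wx":0,"wy":0,"wz":0,"dx":0,"dy":0,"dz":0,"fingers":65},
])

```text
t: 15.27
tool_pos: [0.6891, -0.0269, 0.0179]
orientation: [3.085, 0.589, 0.002]
force: [-0.3, 0.3, -0.3]
opening: 0.0691
```

```bash
python3 st.py 68.95 -2.65 1.65
```

```text
15.27 [68.91 -2.69  1.79] open 69.1 F [-0.3  0.3 -0.3] yaw 21.6 fix wx,wy 0.0004 0.0014
go cm [ 0.04  0.04 -0.14]
```

>>> send_rows([
  {"wx":0,"wy":0.001,"wz":0,"dx":0,"dy":0,"dz":0,"fingers":110},
  {"wx":0,"wy":0,"wz":0,"dx":0,"dy":0,"dz":0,"fingers":160},
  {"wx":0,"wy":0,"wz":0,"dx":0,"dy":0,"dz":0,"fingers":220},
  {"wx":0,"wy":0,"wz":0,"dx":0,"dy":0,"dz":0,"fingers":220},
  {"wx":0,"wy":0,"wz":0,"dx":0,"dy":0,"dz":0,"fingers":220},
  {"wx":0,"wy":0,"wz":0,"dx":0,"dy":0,"dz":0,"fingers":220},
  {"wx":0,"wy":0,"wz":0,"dx":0,"dy":0,"dz":0,"fingers":220},
], newtons=40)

```text
t: 15.85
tool_pos: [0.689, -0.027, 0.0179]
orientation: [3.086, 0.588, -0.0]
force: [-0.1, 0.9, -2.6]
opening: 0.0391
```

```bash
python3 st.py 68.95 -2.65 1.65
```

```text
15.85 [68.9  -2.7   1.79] open 39.1 F [-0.1  0.9 -2.6] yaw 21.6 fix wx,wy 0.0001 -0.0
go cm [ 0.05  0.05 -0.14]
```

>>> send_rows([
  {"wx":0,"wy":0,"wz":0,"dx":0,"dy":0,"dz":1,"fingers":220},
  {"wx":0,"wy":0,"wz":0,"dx":0,"dy":0,"dz":2.5,"fingers":220},
  {"wx":0,"wy":0,"wz":0,"dx":0,"dy":0,"dz":2.5,"fingers":220},
  {"wx":0,"wy":0,"wz":0,"dx":-1,"dy":1.5,"dz":1,"fingers":220},
  {"wx":0,"wy":0,"wz":0,"dx":-2,"dy":2.8,"dz":0,"fingers":220},
  {"wx":0,"wy":0,"wz":0,"dx":-2,"dy":2.8,"dz":0,"fingers":220},
  {"wx":0,"wy":0,"wz":0,"dx":-1.5,"dy":2,"dz":0,"fingers":220},
  {"wx":0,"wy":0,"wz":0,"dx":-0.5,"dy":0.8,"dz":0,"fingers":220},
  {"wx":0,"wy":0,"wz":0,"dx":0,"dy":0,"dz":0,"fingers":220},
  {"wx":0,"wy":0,"wz":0,"dx":0,"dy":0,"dz":0,"fingers":220},
])

```text
t: 16.68
tool_pos: [0.6159, 0.0737, 0.0963]
orientation: [3.086, 0.585, 0.003]
force: [-0.3, -0.2, -2.7]
opening: 0.039
```

```bash
python3 st.py 61.25 7.75 2.2; python3 - <<'E'
from h import *
s,im=shot("wrist","w12")
a=cv2.imread("pics/w12.png")[80:320,130:430];cv2.imwrite("pics/w12c.png",cv2.resize(a,None,fx=2.5,fy=2.5,interpolation=2))
E
```

```text
16.68 [61.59  7.37  9.63] open 39.0 F [-0.3 -0.2 -2.7] yaw 21.5 fix wx,wy 0.0002 0.0022
go cm [-0.34  0.38 -7.43]
```

View pics/w12c.png

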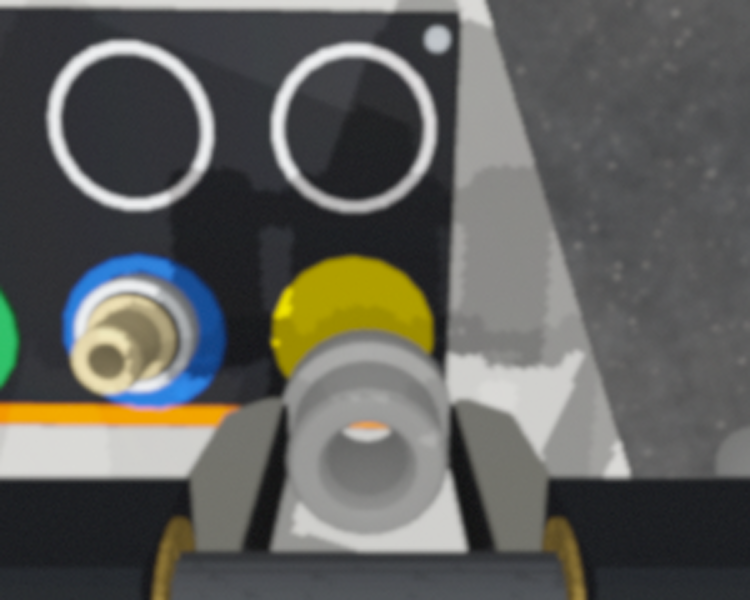

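```bash
python3 - <<'E'
from h import *
s=robot.read_state()
print("die-TCP",(px2w("wrist",276.4,267.2,s["tool_pos"][2]+.0186,s)-s["tool_pos"]).round(4))
E
```

```text
die-TCP [ 0.0002 -0.0007  0.0186]
```

>>> send_rows([
  {"wx":0,"wy":0.002,"wz":0,"dx":-0.35,"dy":0.4,"dz":-1.5,"fingers":220},
  {"wx":0,"wy":0,"wz":0,"dx":-0.1,"dy":0,"dz":-1.5,"fingers":220},
  {"wx":0,"wy":0.003,"wz":0,"dx":-0.1,"dy":0,"dz":-1.5,"fingers":220},
  {"wx":0,"wy":0,"wz":0,"dx":-0.05,"dy":0,"dz":-1,"fingers":220},
  {"wx":0,"wy":0.002,"wz":0,"dx":0,"dy":0,"dz":0,"fingers":220},
  {"wx":0,"wy":0,"wz":0,"dx":0,"dy":0,"dz":0,"fingers":220},
])

```text
t: 17.23
tool_pos: [0.6113, 0.0729, 0.0345]
orientation: [3.088, 0.575, -0.01]
force: [0.0, 0.4, -1.8]
opening: 0.0386
```

```bash
python3 st.py 61.25 7.75 2.2
```

```text
17.23 [61.13  7.29  3.45] open 38.6 F [ 0.   0.4 -1.8] yaw 21.1 fix wx,wy 0.0012 -0.0063
go cm [ 0.12  0.46 -1.25]
```

>>> send_rows([
  {"wx":0.001,"wy":-0.006,"wz":0,"dx":0.12,"dy":0.46,"dz":-0.6,"fingers":220},
  {"wx":0,"wy":0,"wz":0,"dx":0,"dy":0,"dz":0,"fingers":220},
])

```text
t: 17.4
tool_pos: [0.6124, 0.0771, 0.0273]
orientation: [-3.089, -0.573, 0.002]
force: [-0.7, 0.3, -3.5]
opening: 0.0386
```

```bash
python3 st.py 61.25 7.75 2.2
```

```text
17.4 [61.24  7.71  2.73] open 38.6 F [-0.7  0.3 -3.5] yaw 21.0 fix wx,wy 0.0002 -0.0012
go cm [ 0.01  0.04 -0.53]
```

>>> send_rows([
  {"wx":0,"wy":-0.001,"wz":0,"dx":-0.05,"dy":0.04,"dz":-0.3,"fingers":220},
  {"wx":0,"wy":0,"wz":0,"dx":0,"dy":0,"dz":-0.2,"fingers":220},
])

```text
t: 17.57
tool_pos: [0.6129, 0.0779, 0.0242]
orientation: [3.088, 0.574, 0.003]
force: [-13.0, 0.1, 16.7]
opening: 0.0388
```

```bash
python3 st.py 61.25 7.75 2.2
```

```text
17.57 [61.29  7.79  2.42] open 38.8 F [-13.    0.1  16.7] yaw 21.0 fix wx,wy 0.0001 0.0017
go cm [-0.04 -0.04 -0.22]
```

Contact is clear: the force reads 17 N upward while pressing. Release and back off.

>>> send_rows([
  {"wx":0,"wy":0,"wz":0,"dx":0,"dy":0,"dz":0,"fingers":220},
  {"wx":0,"wy":0,"wz":0,"dx":0,"dy":0,"dz":0,"fingers":125},
  {"wx":0,"wy":0,"wz":0,"dx":0,"dy":0,"dz":0,"fingers":115},
  {"wx":0,"wy":0,"wz":0,"dx":0,"dy":0,"dz":0,"fingers":115},
  {"wx":0,"wy":0,"wz":0,"dx":0,"dy":0,"dz":0.7,"fingers":115},
  {"wx":0,"wy":0,"wz":0,"dx":0,"dy":0,"dz":2,"fingers":115},
  {"wx":0,"wy":0,"wz":0,"dx":0,"dy":0,"dz":3,"fingers":115},
  {"wx":0,"wy":0,"wz":0,"dx":0,"dy":0,"dz":3,"fingers":115},
  {"wx":0,"wy":0,"wz":0,"dx":0,"dy":-1,"dz":3,"fingers":110},
  {"wx":0,"wy":0,"wz":0,"dx":0,"dy":-2,"dz":2,"fingers":110},
  {"wx":0,"wy":0,"wz":0,"dx":0,"dy":-1.5,"dz":0,"fingers":110},
  {"wx":0,"wy":0,"wz":0,"dx":0,"dy":0,"dz":0,"fingers":110},
], newtons=25)

```text
t: 18.57
tool_pos: [0.614, 0.033, 0.1746]
orientation: [3.085, 0.579, 0.015]
force: [-0.8, 0.4, -0.0]
opening: 0.0532
```

```bash
python3 st.py 62.3 -8.6 12; python3 - <<'E'
from pads import *
s,im=shot("wrist","w13")
a=cv2.imread("pics/w13.png")[60:300];cv2.imwrite("pics/w13c.png",cv2.resize(a,None,fx=1.42,fy=1.42,interpolation=2))
E
```

```text
18.57 [61.4   3.3  17.46] open 53.2 F [-0.8  0.4 -0. ] yaw 21.2 fix wx,wy 0.0007 0.0097
go cm [  0.9  -11.9   -5.46]
```

View pics/w13c.png

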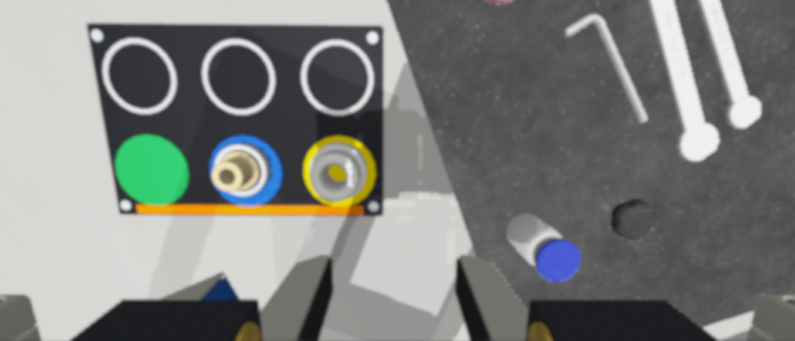

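>>> send_rows([
  {"wx":0,"wy":0.01,"wz":0,"dx":0.1,"dy":-2,"dz":0,"fingers":105},
  {"wx":0,"wy":0,"wz":0,"dx":0.2,"dy":-3,"dz":-0.5,"fingers":105},
  {"wx":0,"wy":0,"wz":0,"dx":0.2,"dy":-3,"dz":-1,"fingers":105},
  {"wx":0,"wy":0,"wz":0,"dx":0.2,"dy":-2.2,"dz":-1.5,"fingers":105},
  {"wx":0,"wy":0,"wz":0,"dx":0.1,"dy":-1,"dz":-1.5,"fingers":105},
  {"wx":0,"wy":0,"wz":0,"dx":0,"dy":0,"dz":0,"fingers":105},
  {"wx":0,"wy":0,"wz":0,"dx":0,"dy":0,"dz":0,"fingers":105},
])

```text
t: 19.2
tool_pos: [0.6222, -0.0755, 0.128]
orientation: [-3.083, -0.583, -0.002]
force: [-0.1, -0.0, 0.8]
opening: 0.0548
```

```bash
python3 st.py 62.3 -8.6 10; python3 - <<'E'
from h import *
s,im=shot("wrist","w14")
print(w2px("wrist",[.623,-.086,.0775],s),w2px("wrist",[.623,-.086,.0025],s))
a=cv2.imread("pics/w14.png")[80:320,130:430];cv2.imwrite("pics/w14c.png",cv2.resize(a,None,fx=2.5,fy=2.5,interpolation=2))
E
```

```text
19.2 [62.22 -7.55 12.8 ] open 54.8 F [-0.1 -0.   0.8] yaw 21.4 fix wx,wy -0.0041 0.0004
go cm [ 0.08 -1.05 -2.8 ]
[288.79900848 229.19038872] [286.21528117 204.00700648]
```

View pics/w14c.png

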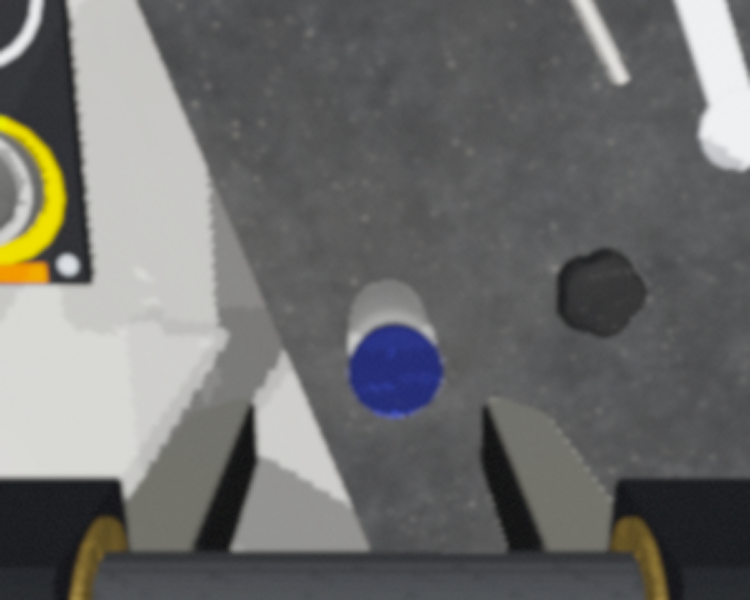

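>>> send_rows([
  {"wx":-0.004,"wy":0,"wz":0,"dx":0.13,"dy":-1,"dz":-0.8,"fingers":105},
  {"wx":0,"wy":0,"wz":0,"dx":0,"dy":0,"dz":-0.8,"fingers":105},
  {"wx":0,"wy":0,"wz":0,"dx":0,"dy":0,"dz":0,"fingers":105},
])

```text
t: 19.5
tool_pos: [0.6243, -0.0827, 0.1123]
orientation: [3.085, 0.59, 0.003]
force: [-1.2, -0.0, -0.9]
opening: 0.0548
```

```bash
python3 st.py 62.35 -8.55 2.5
```

```text
19.5 [62.43 -8.27 11.23] open 54.8 F [-1.2 -0.  -0.9] yaw 21.6 fix wx,wy 0.0 0.0018
go cm [-0.08 -0.28 -8.73]
```

>>> send_rows([
  {"wx":0,"wy":0.002,"wz":0,"dx":-0.1,"dy":-0.25,"dz":-1,"fingers":105},
  {"wx":0,"wy":0,"wz":0,"dx":-0.05,"dy":0,"dz":-1,"fingers":105},
  {"wx":0,"wy":0.002,"wz":0,"dx":-0.05,"dy":0,"dz":-1,"fingers":105},
  {"wx":0,"wy":0,"wz":0,"dx":-0.05,"dy":0,"dz":-1,"fingers":105},
  {"wx":0,"wy":0,"wz":0,"dx":0,"dy":0,"dz":0,"fingers":105},
])

```text
t: 19.92
tool_pos: [0.6218, -0.0836, 0.0686]
orientation: [-3.085, -0.593, 0.002]
force: [-1.2, 0.2, -0.9]
opening: 0.0547
```

```bash
python3 st.py 62.35 -8.55 2.5
```

```text
19.92 [62.18 -8.36  6.86] open 54.7 F [-1.2  0.2 -0.9] yaw 21.8 fix wx,wy -0.0001 -0.0015
go cm [ 0.17 -0.19 -4.36]
```

>>> send_rows([
  {"wx":0,"wy":-0.001,"wz":0,"dx":0.15,"dy":-0.2,"dz":-1,"fingers":105},
  {"wx":0,"wy":0,"wz":0,"dx":0,"dy":0,"dz":-1,"fingers":105},
  {"wx":0,"wy":0.001,"wz":0,"dx":-0.05,"dy":0,"dz":-1,"fingers":105},
  {"wx":0,"wy":0,"wz":0,"dx":0,"dy":0,"dz":-1,"fingers":105},
  {"wx":0,"wy":0,"wz":0,"dx":0,"dy":0,"dz":0,"fingers":105},
  {"wx":0,"wy":0,"wz":0,"dx":0,"dy":0,"dz":0,"fingers":105},
])

```text
t: 20.42
tool_pos: [0.6218, -0.0856, 0.0225]
orientation: [-3.084, -0.593, 0.006]
force: [-0.2, 0.4, -0.2]
opening: 0.0546
```

```bash
python3 st.py 62.35 -8.55 2.5
```

```text
20.42 [62.18 -8.56  2.25] open 54.6 F [-0.2  0.4 -0.2] yaw 21.8 fix wx,wy -0.0007 -0.0039
go cm [0.17 0.01 0.25]
```

>>> send_rows([
  {"wx":-0.001,"wy":-0.004,"wz":0,"dx":0.17,"dy":0,"dz":0.2,"fingers":110},
  {"wx":0,"wy":0,"wz":0,"dx":0,"dy":0,"dz":0,"fingers":130},
  {"wx":0,"wy":0,"wz":0,"dx":0,"dy":0,"dz":0,"fingers":150},
  {"wx":0,"wy":0,"wz":0,"dx":0,"dy":0,"dz":0,"fingers":170},
  {"wx":0,"wy":0,"wz":0,"dx":0,"dy":0,"dz":0,"fingers":190},
  {"wx":0,"wy":0,"wz":0,"dx":0,"dy":0,"dz":0,"fingers":220},
  {"wx":0,"wy":0,"wz":0,"dx":0,"dy":0,"dz":0,"fingers":220},
  {"wx":0,"wy":0,"wz":0,"dx":0,"dy":0,"dz":0,"fingers":220},
], newtons=20)

```text
t: 21.08
tool_pos: [0.6255, -0.0858, 0.0275]
orientation: [3.083, 0.593, 0.007]
force: [-1.0, 0.2, -1.0]
opening: 0.0293
```

```bash
python3 st.py 62.35 -8.55 2.5
```

```text
21.08 [62.55 -8.58  2.75] open 29.3 F [-1.   0.2 -1. ] yaw 21.8 fix wx,wy 0.0012 0.0045
go cm [-0.2   0.03 -0.25]
```

>>> send_rows([
  {"wx":0.001,"wy":0.003,"wz":0,"dx":0,"dy":0,"dz":0.8,"fingers":220},
  {"wx":0,"wy":0,"wz":0,"dx":0,"dy":0,"dz":2,"fingers":220},
  {"wx":0,"wy":0,"wz":0,"dx":0,"dy":0,"dz":2.5,"fingers":220},
  {"wx":0,"wy":0,"wz":0,"dx":0,"dy":0,"dz":2.5,"fingers":220},
  {"wx":0,"wy":0,"wz":0,"dx":-0.3,"dy":1.5,"dz":1.5,"fingers":220},
  {"wx":0,"wy":0,"wz":0,"dx":-0.6,"dy":2.7,"dz":0,"fingers":220},
  {"wx":0,"wy":0,"wz":0,"dx":-0.6,"dy":2.7,"dz":0,"fingers":220},
  {"wx":0,"wy":0,"wz":0,"dx":-0.6,"dy":2.7,"dz":0,"fingers":220},
  {"wx":0,"wy":0,"wz":0,"dx":-0.6,"dy":2.7,"dz":0,"fingers":220},
  {"wx":0,"wy":0,"wz":0,"dx":-0.6,"dy":2.7,"dz":0,"fingers":220},
  {"wx":0,"wy":0,"wz":0,"dx":-0.6,"dy":2.7,"dz":0,"fingers":220},
  {"wx":0,"wy":0,"wz":0,"dx":-0.6,"dy":2.7,"dz":0,"fingers":220},
  {"wx":0,"wy":0,"wz":0,"dx":-0.6,"dy":2.7,"dz":0,"fingers":220},
  {"wx":0,"wy":0,"wz":0,"dx":-0.5,"dy":2.5,"dz":0,"fingers":220},
  {"wx":0,"wy":0,"wz":0,"dx":-0.3,"dy":1.5,"dz":0,"fingers":220},
  {"wx":0,"wy":0,"wz":0,"dx":0,"dy":0,"dz":0,"fingers":220},
  {"wx":0,"wy":0,"wz":0,"dx":0,"dy":0,"dz":0,"fingers":220},
])

```text
t: 22.5
tool_pos: [0.5628, 0.1958, 0.1373]
orientation: [3.086, 0.588, 0.013]
force: [-0.3, -0.3, -0.7]
opening: 0.0291
```

```bash
python3 st.py 55.95 21.8 2.9; python3 - <<'E'
from h import *
s,im=shot("wrist","w15")
a=cv2.imread("pics/w15.png")[80:320,130:430];cv2.imwrite("pics/w15c.png",cv2.resize(a,None,fx=2.5,fy=2.5,interpolation=2))
E
```

```text
22.5 [56.28 19.58 13.73] open 29.1 F [-0.3 -0.3 -0.7] yaw 21.6 fix wx,wy -0.0015 0.008
go cm [ -0.33   2.22 -10.83]
```

View pics/w15c.png

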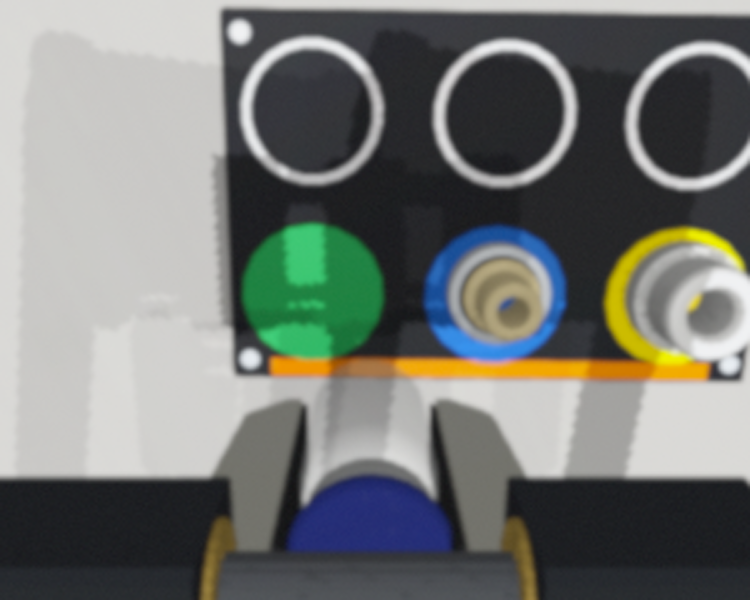

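```bash
python3 - <<'E'
from pads import *
s=robot.read_state();print(px2w("wrist",255.2,196.4,.006,s))
E
```

```text
[0.55919652 0.21701976 0.006     ]
```

>>> send_rows([
  {"wx":-0.001,"wy":0.008,"wz":0,"dx":-0.25,"dy":2.2,"dz":-1.5,"fingers":220},
  {"wx":0,"wy":0.002,"wz":0,"dx":-0.1,"dy":0,"dz":-1.5,"fingers":220},
  {"wx":0,"wy":0.002,"wz":0,"dx":-0.1,"dy":0,"dz":-1.5,"fingers":220},
  {"wx":0,"wy":0.002,"wz":0,"dx":-0.1,"dy":0,"dz":-1.5,"fingers":220},
  {"wx":0,"wy":0,"wz":0,"dx":-0.05,"dy":0,"dz":-1,"fingers":220},
  {"wx":0,"wy":0,"wz":0,"dx":0,"dy":0,"dz":0,"fingers":220},
  {"wx":0,"wy":0,"wz":0,"dx":0,"dy":0,"dz":0,"fingers":220},
])

```text
t: 23.13
tool_pos: [0.5601, 0.2101, 0.0661]
orientation: [3.088, 0.576, -0.005]
force: [0.6, -0.0, -0.9]
opening: 0.0292
```

```bash
python3 st.py 56.05 21.8 2.9
```

```text
23.13 [56.01 21.01  6.61] open 29.2 F [ 0.6 -0.  -0.9] yaw 21.1 fix wx,wy 0.001 -0.0033
go cm [ 0.04  0.79 -3.71]
```

>>> send_rows([
  {"wx":0.001,"wy":-0.003,"wz":0,"dx":0.04,"dy":0.8,"dz":-1,"fingers":220},
  {"wx":0,"wy":0.001,"wz":0,"dx":-0.05,"dy":0,"dz":-1,"fingers":220},
  {"wx":0,"wy":0.001,"wz":0,"dx":-0.05,"dy":0,"dz":-0.5,"fingers":220},
  {"wx":0,"wy":0,"wz":0,"dx":0,"dy":0,"dz":0,"fingers":220},
  {"wx":0,"wy":0,"wz":0,"dx":0,"dy":0,"dz":0,"fingers":220},
])

```text
t: 23.55
tool_pos: [0.5613, 0.218, 0.0408]
orientation: [-3.088, -0.573, -0.002]
force: [0.2, 0.2, -0.1]
opening: 0.0296
```

```bash
python3 st.py 56.05 21.75 2.9
```

```text
23.55 [56.13 21.8   4.08] open 29.6 F [ 0.2  0.2 -0.1] yaw 21.0 fix wx,wy -0.0007 0.0009
go cm [-0.08 -0.05 -1.18]
```

>>> send_rows([
  {"wx":0,"wy":0.001,"wz":0,"dx":-0.1,"dy":-0.05,"dz":-0.5,"fingers":220},
  {"wx":0,"wy":0,"wz":0,"dx":0,"dy":0,"dz":-0.25,"fingers":220},
])

```text
t: 23.72
tool_pos: [0.5609, 0.2178, 0.0338]
orientation: [-3.088, -0.574, -0.002]
force: [-0.1, 0.5, -0.8]
opening: 0.0297
```

```bash
python3 st.py 56.05 21.75 2.9
```

```text
23.72 [56.09 21.78  3.38] open 29.7 F [-0.1  0.5 -0.8] yaw 21.0 fix wx,wy -0.0011 0.0014
go cm [-0.04 -0.03 -0.48]
```

>>> send_rows([
  {"wx":0,"wy":0.001,"wz":0,"dx":-0.05,"dy":0,"dz":-0.15,"fingers":220},
])

```text
t: 23.8
tool_pos: [0.561, 0.2179, 0.0327]
orientation: [-3.088, -0.574, -0.003]
force: [-2.6, -2.3, 16.0]
opening: 0.0294
```

```bash
python3 st.py 56.05 21.75 2.9
```

```text
23.8 [56.1  21.79  3.27] open 29.4 F [-2.6 -2.3 16. ] yaw 21.1 fix wx,wy -0.0013 0.0015
go cm [-0.05 -0.04 -0.37]
```

>>> send_rows([
  {"wx":0,"wy":0,"wz":0,"dx":0,"dy":0,"dz":0.05,"fingers":220},
  {"wx":0,"wy":0,"wz":0,"dx":0,"dy":0,"dz":0,"fingers":165},
  {"wx":0,"wy":0,"wz":0,"dx":0,"dy":0,"dz":0,"fingers":150},
  {"wx":0,"wy":0,"wz":0,"dx":0,"dy":0,"dz":0,"fingers":135},
  {"wx":0,"wy":0,"wz":0,"dx":0,"dy":0,"dz":0,"fingers":130},
  {"wx":0,"wy":0,"wz":0,"dx":0,"dy":0,"dz":0,"fingers":130},
])

```text
t: 24.3
tool_pos: [0.5618, 0.2181, 0.0341]
orientation: [-3.088, -0.574, -0.006]
force: [0.3, 0.0, 0.6]
opening: 0.0448
```

```bash
python3 st.py 56.05 21.75 2.9; python3 - <<'E'
from h import *
s,im=shot("wrist","w16")
a=cv2.imread("pics/w16.png")[80:320,130:430];cv2.imwrite("pics/w16c.png",cv2.resize(a,None,fx=2.5,fy=2.5,interpolation=2))
E
```

```text
24.3 [56.18 21.81  3.41] open 44.8 F [0.3 0.  0.6] yaw 21.1 fix wx,wy -0.0018 0.0033
go cm [-0.13 -0.06 -0.51]
```

View pics/w16c.png

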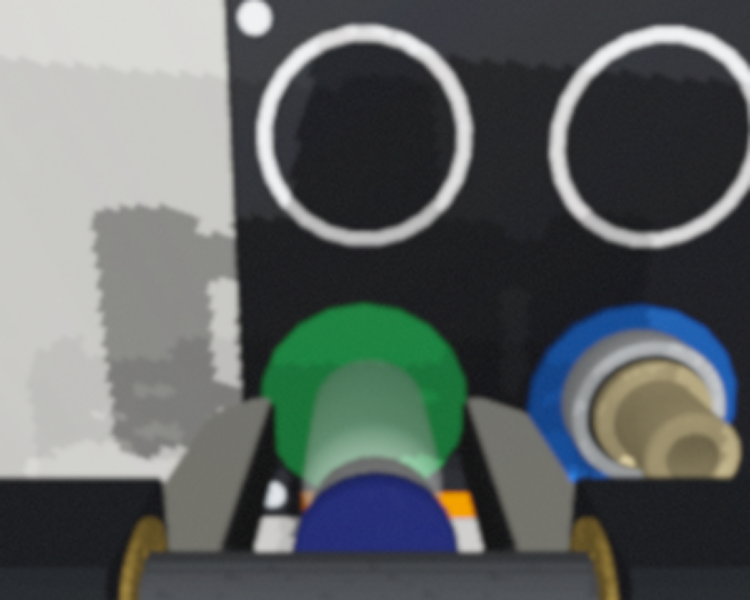

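>>> send_rows([
  {"wx":0,"wy":0,"wz":0,"dx":0,"dy":0,"dz":1,"fingers":130},
  {"wx":0,"wy":0,"wz":0,"dx":0.05,"dy":0,"dz":1.5,"fingers":130},
  {"wx":0,"wy":0,"wz":0,"dx":0.05,"dy":0,"dz":1.5,"fingers":130},
  {"wx":0,"wy":0,"wz":0,"dx":0.05,"dy":0,"dz":1.5,"fingers":130},
  {"wx":0,"wy":0,"wz":0,"dx":0.05,"dy":0,"dz":2,"fingers":130},
  {"wx":0,"wy":0,"wz":0,"dx":0.05,"dy":0,"dz":2,"fingers":130},
  {"wx":0,"wy":0,"wz":0,"dx":0.05,"dy":0,"dz":2.5,"fingers":130},
  {"wx":0,"wy":0,"wz":0,"dx":0.05,"dy":0,"dz":2,"fingers":130},
  {"wx":0,"wy":0,"wz":0,"dx":0,"dy":0,"dz":0,"fingers":130},
  {"wx":0,"wy":0,"wz":0,"dx":0,"dy":0,"dz":0,"fingers":130},
])

```text
t: 25.18
tool_pos: [0.5627, 0.2174, 0.1849]
orientation: [-3.088, -0.574, -0.003]
force: [-0.6, 0.5, 0.0]
opening: 0.0457
```

```bash
python3 st.py 66.3 -15.4 10; python3 - <<'E'
from h import *
s,im=shot("wrist","w17")
E
```

```text
25.18 [56.27 21.74 18.49] open 45.7 F [-0.6  0.5  0. ] yaw 21.1 fix wx,wy -0.0014 0.0017
go cm [ 10.03 -37.14  -8.49]
```

View pics/w17.png

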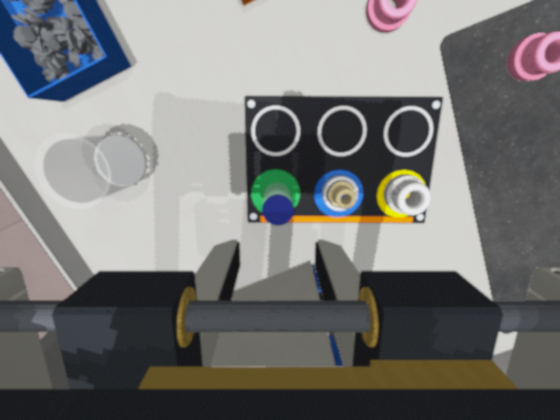

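>>> send_rows([
  {"wx":0,"wy":0,"wz":0,"dx":0.5,"dy":-2,"dz":0,"fingers":100},
  {"wx":0,"wy":0,"wz":0,"dx":0.9,"dy":-3.3,"dz":0,"fingers":100},
  {"wx":0,"wy":0,"wz":0,"dx":0.9,"dy":-3.3,"dz":0,"fingers":100},
  {"wx":0,"wy":0,"wz":0,"dx":0.9,"dy":-3.3,"dz":0,"fingers":100},
  {"wx":0,"wy":0,"wz":0,"dx":0.9,"dy":-3.3,"dz":0,"fingers":100},
  {"wx":0,"wy":0,"wz":0,"dx":0.9,"dy":-3.3,"dz":0,"fingers":100},
  {"wx":0,"wy":0,"wz":0,"dx":0.9,"dy":-3.3,"dz":0,"fingers":100},
  {"wx":0,"wy":0,"wz":0,"dx":0.9,"dy":-3.3,"dz":-1,"fingers":100},
  {"wx":0,"wy":0,"wz":0,"dx":0.9,"dy":-3.3,"dz":-2,"fingers":100},
  {"wx":0,"wy":0,"wz":0,"dx":0.9,"dy":-3.3,"dz":-2,"fingers":100},
  {"wx":0,"wy":0,"wz":0,"dx":0.8,"dy":-3,"dz":-2,"fingers":100},
  {"wx":0,"wy":0,"wz":0,"dx":0.5,"dy":-1.5,"dz":-2,"fingers":100},
  {"wx":0,"wy":0,"wz":0,"dx":0,"dy":0,"dz":0,"fingers":100},
  {"wx":0,"wy":0,"wz":0,"dx":0,"dy":0,"dz":0,"fingers":100},
])

```text
t: 26.4
tool_pos: [0.6513, -0.1593, 0.0701]
orientation: [-3.077, -0.579, 0.033]
force: [1.6, 0.5, 0.6]
opening: 0.0568
```

```bash
python3 st.py 66.3 -15.4 5; python3 - <<'E'
from h import *
s,im=shot("wrist","w18")
print(w2px("wrist",[.663,-.154,.0295],s))
a=cv2.imread("pics/w18.png")[80:320,130:430];cv2.imwrite("pics/w18c.png",cv2.resize(a,None,fx=2.5,fy=2.5,interpolation=2))
E
```

```text
26.4 [ 65.13 -15.93   7.01] open 56.8 F [1.6 0.5 0.6] yaw 21.3 fix wx,wy -0.0065 -0.0225
go cm [ 1.17  0.53 -2.01]
[275.3053636  212.35246861]
```

View pics/w18c.png

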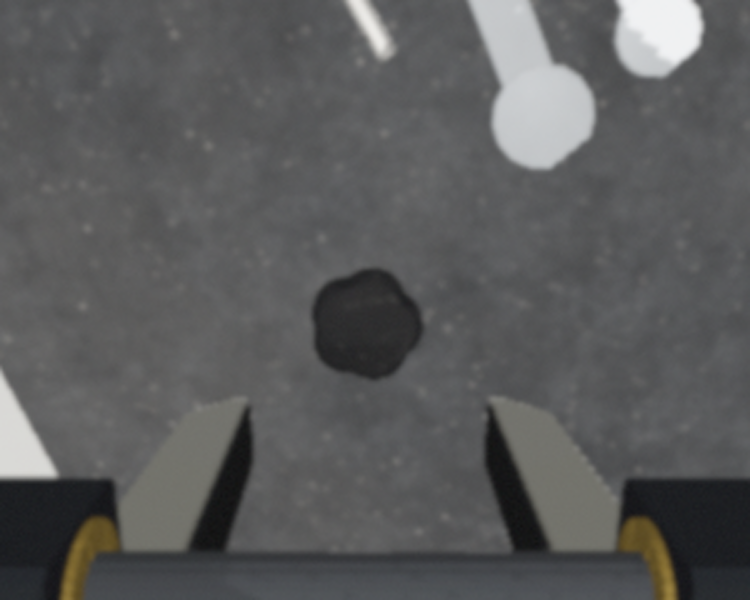

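>>> send_rows([
  {"wx":-0.006,"wy":-0.022,"wz":0,"dx":1.35,"dy":0.53,"dz":-1,"fingers":100},
  {"wx":0,"wy":0,"wz":0,"dx":0,"dy":0,"dz":-0.8,"fingers":100},
  {"wx":0,"wy":0,"wz":0,"dx":0,"dy":0,"dz":0,"fingers":100},
  {"wx":0,"wy":0,"wz":0,"dx":0,"dy":0,"dz":0,"fingers":100},
])

```text
t: 26.78
tool_pos: [0.6639, -0.1493, 0.0528]
orientation: [-3.084, -0.587, 0.002]
force: [0.1, 0.9, -0.2]
opening: 0.0564
```

```bash
python3 st.py 66.48 -15.4 0.8
```

```text
26.78 [ 66.39 -14.93   5.28] open 56.4 F [ 0.1  0.9 -0.2] yaw 21.6 fix wx,wy -0.0014 -0.0016
go cm [ 0.09 -0.47 -4.48]
```

>>> send_rows([
  {"wx":-0.001,"wy":-0.001,"wz":0,"dx":0.1,"dy":-0.47,"dz":-0.8,"fingers":100},
  {"wx":0,"wy":0,"wz":0,"dx":0,"dy":0,"dz":-0.8,"fingers":100},
  {"wx":0,"wy":0,"wz":0,"dx":0,"dy":0,"dz":0,"fingers":100},
])

```text
t: 27.03
tool_pos: [0.6658, -0.1532, 0.0384]
orientation: [3.084, 0.591, 0.003]
force: [0.0, 0.2, 0.1]
opening: 0.0564
```

```bash
python3 st.py 66.48 -15.4 0.8
```

```text
27.03 [ 66.58 -15.32   3.84] open 56.4 F [0.  0.2 0.1] yaw 21.7 fix wx,wy 0.0006 0.0019
go cm [-0.1  -0.08 -3.04]
```

>>> send_rows([
  {"wx":0,"wy":0.002,"wz":0,"dx":-0.12,"dy":-0.08,"dz":-1,"fingers":100},
  {"wx":0,"wy":0,"wz":0,"dx":-0.05,"dy":0,"dz":-1,"fingers":100},
  {"wx":0,"wy":0.001,"wz":0,"dx":0,"dy":0,"dz":-0.6,"fingers":100},
  {"wx":0,"wy":0,"wz":0,"dx":0,"dy":0,"dz":0,"fingers":100},
])

```text
t: 27.37
tool_pos: [0.6638, -0.1545, 0.01]
orientation: [3.085, 0.591, -0.002]
force: [-0.0, 0.2, 0.0]
opening: 0.0565
```

```bash
python3 st.py 66.48 -15.4 0.8
```

```text
27.37 [ 66.38 -15.45   1.  ] open 56.5 F [-0.   0.2  0. ] yaw 21.7 fix wx,wy 0.0008 -0.0012
go cm [ 0.1   0.05 -0.2 ]
```

>>> send_rows([
  {"wx":0,"wy":-0.001,"wz":0,"dx":0.1,"dy":0.05,"dz":-0.05,"fingers":120},
  {"wx":0,"wy":0,"wz":0,"dx":0,"dy":0,"dz":0,"fingers":145},
  {"wx":0,"wy":0,"wz":0,"dx":0,"dy":0,"dz":0,"fingers":165},
  {"wx":0,"wy":0,"wz":0,"dx":0,"dy":0,"dz":0,"fingers":220},
  {"wx":0,"wy":0,"wz":0,"dx":0,"dy":0,"dz":0,"fingers":220},
  {"wx":0,"wy":0,"wz":0,"dx":0,"dy":0,"dz":0,"fingers":220},
  {"wx":0,"wy":0,"wz":0,"dx":0,"dy":0,"dz":0,"fingers":220},
], newtons=25)

```text
t: 27.95
tool_pos: [0.6648, -0.154, 0.0092]
orientation: [3.085, 0.591, -0.001]
force: [-0.2, -0.7, 0.7]
opening: 0.032
```

```bash
python3 st.py 66.48 -15.4 0.8
```

```text
27.95 [ 66.48 -15.4    0.92] open 32.0 F [-0.2 -0.7  0.7] yaw 21.7 fix wx,wy 0.0005 -0.0006
go cm [-0.    0.   -0.12]
```

>>> send_rows([
  {"wx":0,"wy":0,"wz":0,"dx":0,"dy":0,"dz":1,"fingers":220},
  {"wx":0,"wy":0,"wz":0,"dx":0,"dy":0,"dz":2.5,"fingers":220},
  {"wx":0,"wy":0,"wz":0,"dx":0,"dy":0,"dz":2.5,"fingers":220},
  {"wx":0,"wy":0,"wz":0,"dx":0.1,"dy":1.5,"dz":2.5,"fingers":220},
  {"wx":0,"wy":0,"wz":0,"dx":0.2,"dy":3,"dz":1,"fingers":220},
  {"wx":0,"wy":0,"wz":0,"dx":0.2,"dy":3.3,"dz":0,"fingers":220},
  {"wx":0,"wy":0,"wz":0,"dx":0.2,"dy":3.3,"dz":0,"fingers":220},
  {"wx":0,"wy":0,"wz":0,"dx":0.2,"dy":3.3,"dz":0,"fingers":220},
  {"wx":0,"wy":0,"wz":0,"dx":0.2,"dy":3.3,"dz":0,"fingers":220},
  {"wx":0,"wy":0,"wz":0,"dx":0.2,"dy":3,"dz":0,"fingers":220},
  {"wx":0,"wy":0,"wz":0,"dx":0.2,"dy":2,"dz":0,"fingers":220},
  {"wx":0,"wy":0,"wz":0,"dx":0,"dy":1,"dz":0,"fingers":220},
  {"wx":0,"wy":0,"wz":0,"dx":0,"dy":0,"dz":0,"fingers":220},
  {"wx":0,"wy":0,"wz":0,"dx":0,"dy":0,"dz":0,"fingers":220},
])

```text
t: 29.12
tool_pos: [0.681, 0.0915, 0.1238]
orientation: [3.084, 0.584, 0.019]
force: [-0.4, -0.4, 0.2]
opening: 0.0318
```

```bash
python3 st.py 67.98 10.25 5; python3 - <<'E'
from h import *
s,im=shot("wrist","w19")
print("ring px",w2px("wrist",[.6798,.1025,.003],s))
a=cv2.imread("pics/w19.png")[80:320,130:430];cv2.imwrite("pics/w19c.png",cv2.resize(a,None,fx=2.5,fy=2.5,interpolation=2))
E
```

```text
29.12 [68.1   9.15 12.38] open 31.8 F [-0.4 -0.4  0.2] yaw 21.5 fix wx,wy 0.0006 0.0124
go cm [-0.12  1.1  -7.38]
ring px [264.5743294  200.56539509]
```

View pics/w19c.png

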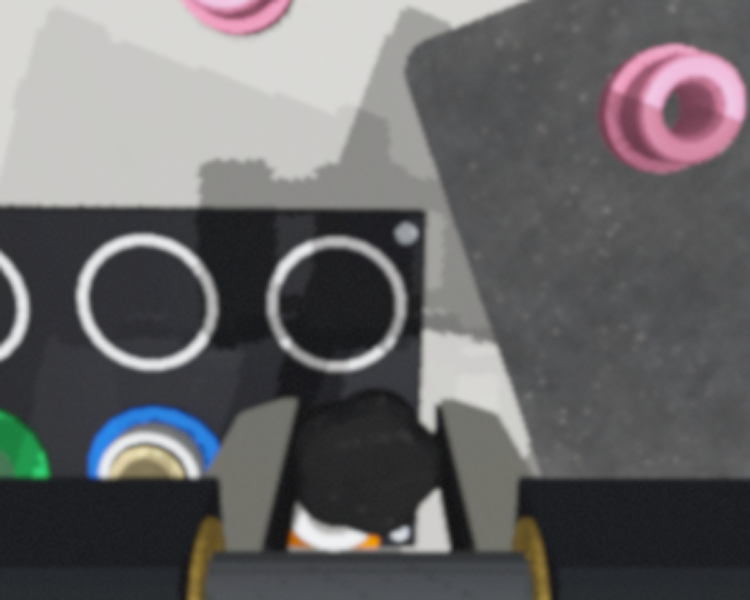

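>>> send_rows([
  {"wx":0,"wy":0.012,"wz":0,"dx":-0.1,"dy":1.1,"dz":-1.5,"fingers":220},
  {"wx":0,"wy":0.002,"wz":0,"dx":-0.1,"dy":0,"dz":-1.5,"fingers":220},
  {"wx":0,"wy":0.002,"wz":0,"dx":-0.1,"dy":0,"dz":-1.5,"fingers":220},
  {"wx":0,"wy":0.002,"wz":0,"dx":-0.1,"dy":0,"dz":-1.5,"fingers":220},
  {"wx":0,"wy":0,"wz":0,"dx":-0.05,"dy":0,"dz":-1,"fingers":220},
  {"wx":0,"wy":0,"wz":0,"dx":0,"dy":0,"dz":0,"fingers":220},
  {"wx":0,"wy":0,"wz":0,"dx":0,"dy":0,"dz":0,"fingers":220},
])

```text
t: 29.75
tool_pos: [0.6732, 0.0959, 0.0422]
orientation: [-3.089, -0.572, 0.022]
force: [-0.2, -0.1, 0.8]
opening: 0.0319
```

```bash
python3 st.py 67.98 10.25 1
```

```text
29.75 [67.32  9.59  4.22] open 31.9 F [-0.2 -0.1  0.8] yaw 21.0 fix wx,wy 0.0022 -0.0139
go cm [ 0.66  0.66 -3.22]
```

>>> send_rows([
  {"wx":0.002,"wy":-0.014,"wz":0,"dx":0.66,"dy":0.66,"dz":-0.8,"fingers":220},
  {"wx":0,"wy":0,"wz":0,"dx":0,"dy":0,"dz":-0.7,"fingers":220},
  {"wx":0,"wy":0,"wz":0,"dx":0,"dy":0,"dz":0,"fingers":220},
  {"wx":0,"wy":0,"wz":0,"dx":0,"dy":0,"dz":0,"fingers":220},
])

```text
t: 30.08
tool_pos: [0.6795, 0.1015, 0.0263]
orientation: [3.089, 0.571, -0.002]
force: [0.6, -0.1, 0.2]
opening: 0.0315
```

```bash
python3 st.py 67.98 10.25 1
```

```text
30.08 [67.95 10.15  2.63] open 31.5 F [ 0.6 -0.1  0.2] yaw 20.9 fix wx,wy 0.0006 -0.001
go cm [ 0.03  0.1  -1.63]
```

>>> send_rows([
  {"wx":0,"wy":0,"wz":0,"dx":0,"dy":0.1,"dz":-0.7,"fingers":220},
  {"wx":0,"wy":0,"wz":0,"dx":0,"dy":0,"dz":-0.3,"fingers":220},
  {"wx":0,"wy":0,"wz":0,"dx":0,"dy":0,"dz":0,"fingers":220},
])

```text
t: 30.33
tool_pos: [0.6805, 0.1021, 0.0173]
orientation: [3.088, 0.571, 0.001]
force: [-0.2, -0.4, 0.3]
opening: 0.0319
```

```bash
python3 st.py 67.98 10.25 1
```

```text
30.33 [68.05 10.21  1.73] open 31.9 F [-0.2 -0.4  0.3] yaw 20.9 fix wx,wy 0.0007 0.001
go cm [-0.07  0.04 -0.73]
```

>>> send_rows([
  {"wx":0,"wy":0.001,"wz":0,"dx":-0.08,"dy":0.04,"dz":-0.35,"fingers":220},
  {"wx":0,"wy":0,"wz":0,"dx":0,"dy":0,"dz":-0.2,"fingers":220},
])

```text
t: 30.5
tool_pos: [0.6802, 0.1025, 0.0123]
orientation: [3.089, 0.57, 0.002]
force: [-0.1, 0.3, -0.4]
opening: 0.0315
```

```bash
python3 st.py 67.98 10.25 1
```

```text
30.5 [68.02 10.25  1.23] open 31.5 F [-0.1  0.3 -0.4] yaw 20.9 fix wx,wy 0.0006 0.0012
go cm [-0.04 -0.   -0.23]
```

>>> send_rows([
  {"wx":0,"wy":0.001,"wz":0,"dx":-0.05,"dy":0,"dz":-0.2,"fingers":220},
])

```text
t: 30.58
tool_pos: [0.6805, 0.1026, 0.0113]
orientation: [3.089, 0.571, 0.003]
force: [-4.1, -0.4, 16.4]
opening: 0.032
```

```bash
python3 st.py 67.98 10.25 1
```

```text
30.58 [68.05 10.26  1.13] open 32.0 F [-4.1 -0.4 16.4] yaw 20.9 fix wx,wy 0.0005 0.0019
go cm [-0.07 -0.01 -0.13]
```

Contact at 16 N. Release and rise.

>>> send_rows([
  {"wx":0,"wy":0,"wz":0,"dx":0,"dy":0,"dz":0.05,"fingers":220},
  {"wx":0,"wy":0,"wz":0,"dx":0,"dy":0,"dz":0,"fingers":160},
  {"wx":0,"wy":0,"wz":0,"dx":0,"dy":0,"dz":0,"fingers":140},
  {"wx":0,"wy":0,"wz":0,"dx":0,"dy":0,"dz":0,"fingers":115},
  {"wx":0,"wy":0,"wz":0,"dx":0,"dy":0,"dz":0,"fingers":115},
  {"wx":0,"wy":0,"wz":0,"dx":0,"dy":0,"dz":0.7,"fingers":115},
  {"wx":0,"wy":0,"wz":0,"dx":0,"dy":0,"dz":1.5,"fingers":115},
  {"wx":0,"wy":0,"wz":0,"dx":0,"dy":0,"dz":2.5,"fingers":115},
  {"wx":0,"wy":0,"wz":0,"dx":0,"dy":0,"dz":3,"fingers":115},
  {"wx":0,"wy":0,"wz":0,"dx":0,"dy":0,"dz":3,"fingers":115},
  {"wx":0,"wy":0,"wz":0,"dx":-1,"dy":0,"dz":3,"fingers":115},
  {"wx":0,"wy":0,"wz":0,"dx":-2,"dy":0,"dz":3,"fingers":115},
  {"wx":0,"wy":0,"wz":0,"dx":-3,"dy":0,"dz":3,"fingers":115},
  {"wx":0,"wy":0,"wz":0,"dx":-2,"dy":0,"dz":0,"fingers":115},
  {"wx":0,"wy":0,"wz":0,"dx":0,"dy":0,"dz":0,"fingers":115},
  {"wx":0,"wy":0,"wz":0,"dx":0,"dy":0,"dz":0,"fingers":115},
])

```text
t: 31.92
tool_pos: [0.5971, 0.1021, 0.2282]
orientation: [3.088, 0.57, 0.014]
force: [0.2, 0.5, 0.4]
opening: 0.0514
```

```bash
python3 st.py; python3 - <<'E'
from pads import *
s,im=shot("wrist","w20")
a=cv2.imread("pics/w20.png")[60:280,200:450];cv2.imwrite("pics/w20c.png",cv2.resize(a,None,fx=2.7,fy=2.7,interpolation=2))
shot("side","s20");shot("scene","c20")
a=cv2.imread("pics/s20.png")[170:290,150:340];cv2.imwrite("pics/s20c.png",cv2.resize(a,None,fx=4,fy=4,interpolation=2))
for n,p in dict(green=[.5593,.2178],blue=[.5859,.1485],yellow=[.6125,.0775],ring=[.6798,.1028]).items():
    for z in (.006,.018,.030,.040,.045,.081): print(n,z,w2px("wrist",p+[z],s).round(1),end=" ")
    print()
E
```

```text
31.92 [59.71 10.21 22.82] open 51.4 F [0.2 0.5 0.4] yaw 20.9 fix wx,wy -0.0002 0.0092
green 0.006 [184.3 179.6] green 0.018 [181.5 181.3] green 0.03 [178.5 183. ] green 0.04 [175.9 184.5] green 0.045 [174.6 185.3] green 0.081 [163.6 191.7] 
blue 0.006 [240.1 179.5] blue 0.018 [239.  181.1] blue 0.03 [237.8 182.8] blue 0.04 [236.8 184.4] blue 0.045 [236.3 185.2] blue 0.081 [232.  191.6] 
yellow 0.006 [297.  179.8] yellow 0.018 [297.6 181.4] yellow 0.03 [298.3 183.2] yellow 0.04 [298.9 184.7] yellow 0.045 [299.2 185.5] yellow 0.081 [301.8 191.9] 
ring 0.006 [298.3 123.7] ring 0.018 [299.  123.6] ring 0.03 [299.8 123.6] ring 0.04 [300.5 123.5] ring 0.045 [300.8 123.5] ring 0.081 [303.7 123.2]
```

View pics/w20c.png

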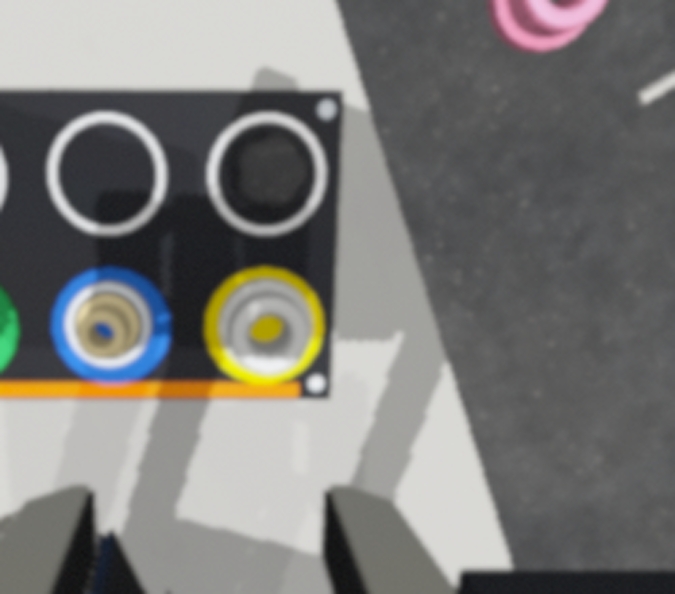

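View pics/s20c.png

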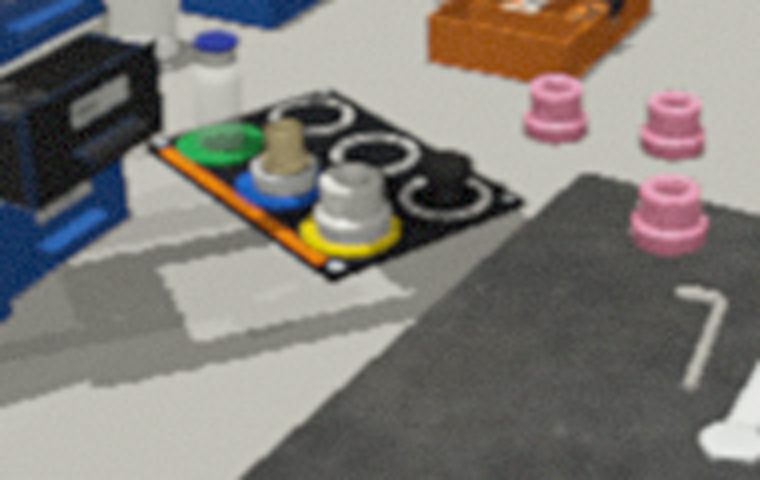

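```bash
python3 - <<'E'
from h import *
a=cv2.imread("pics/w20.png")[80:260,120:345];cv2.imwrite("pics/w20d.png",cv2.resize(a,None,fx=3.5,fy=3.3,interpolation=2))
a=cv2.imread("pics/c20.png")[150:300,250:450];cv2.imwrite("pics/c20c.png",cv2.resize(a,None,fx=4,fy=4,interpolation=2))
for n,p,h in [("beaker",(415,258),.087)]: print(px2w("scene",*p,h))
E
```

```text
[0.52356917 0.39638015 0.087     ]
```

View pics/w20d.png

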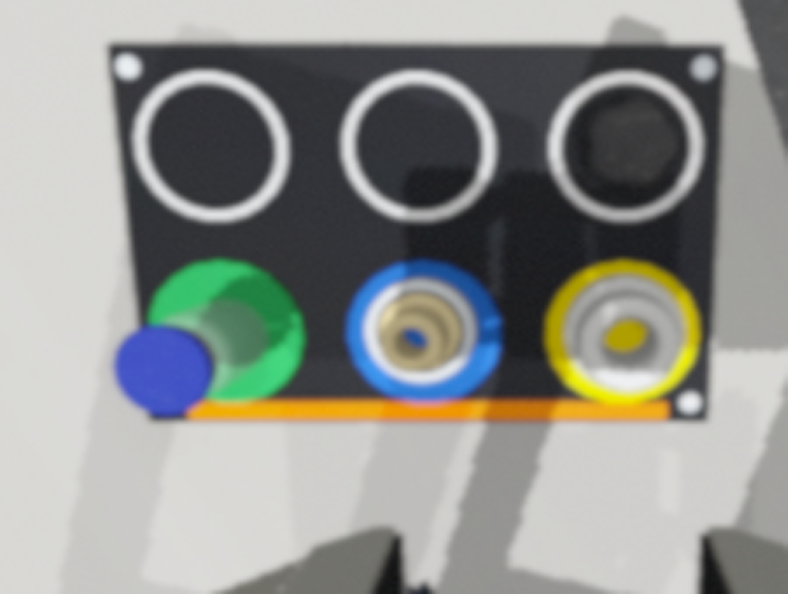

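View pics/c20c.png

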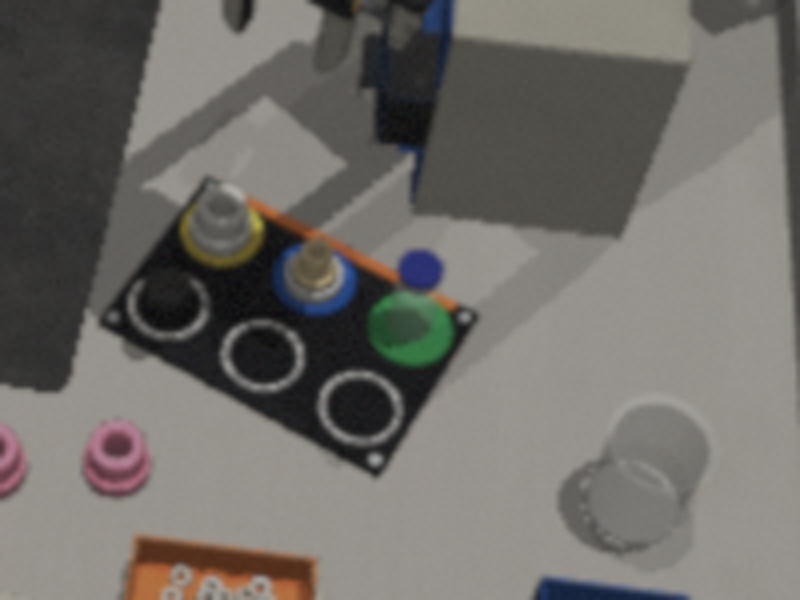

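```bash
python3 -c "
from plant import robot
print(robot.close_job())"
```

```text
the job is handed in; nothing more can be done
None
```

All five parts are set out on the kit board and the job was handed in at about 32 s of the 144 s allowed; no verdict is reported.

- **Placing:** In the last wrist, side and scene pictures every part stood upright, with the gripper clear above. The bearing, die and knob were within about 2 mm of their places. The brass bush was about 2–3 mm off the bearing's centre and the vial about 3 mm off the green pad's centre.
- **Bystanders:** The beaker, the hex key and the pink look-alikes showed no sign of having moved. I compared these by eye and did not re-measure the hex key.
- **Disagreements:** The parts touched down about 1–3 mm higher in tool height than I had calculated. The bearing and the bush were set down by feel, because the tool stopped going down while the wrist force still read near zero. Pressing the bearing and the bush down also dragged the tool about 2 mm in x, which may explain the bush's offset. I had one move call refused early on for missing keys, before anything moved.

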